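Load, clamp and stopper the resin flasks

TASK

Stand every flask on the table in a pocket of the plywood carrier, then lower the hold-down bar level over the two guide pins until it lies home on both towers, and press both hinged straps down over its ends until they snap shut. Close each flask with a cork stopper pushed in until its head rests on the rim (a stopper left over may stay where it is). Leave the tape roll, the pine strip and the side cutters where they are.

Things in the scene. Friction and masses are not known exactly. Their poses are not given: they have to be found in the camera images.
- carrier: Plywood carrier fixed to the table. Origin: centre of its underside; z up, y along its length. Base 172 (x) x 328 x 30 mm with 2 x 2 round pockets. Towers at y = +-104 mm, 50 (x) x 48 mm, tops at z = 70 mm; on each a steel guide pin, 10 mm diameter, at x = 0, y = +-92 mm, tapered tip at z = 96 mm. Strap hinge posts at y = +-150 mm, 40 (x) x 18 mm, tops at z = 81 mm.
- clamp_bar: Loose aluminium bar, 34 (x) x 244 (y) x 12 mm, 0.4 kg, with 14 mm through holes at y = +-92 mm and an upright wooden handle at its middle, 14 (x) x 44 (y) mm, from z = 12 to 77 mm. Origin: centre of its underside; z up. At first flat on the table. Fits the pins either way round, between the rows of flask necks (7 mm clear each side), above the flasks' shoulders.
- bar_home (a point): Point fixed to the carrier, 70 mm above the table midway between the pins, where the bar's underside centre is when the bar lies home on both towers (its top face then 82 mm above the table); axes as the carrier's.
- pocket_1 (a point): Centre of the floor of carrier pocket 1 at carrier x, y = -44, -40 mm: a round recess 68 mm across and 15 mm deep, floor 15 mm above the table. Any flask may go in any pocket.
- pocket_2 (a point): Centre of the floor of carrier pocket 2 at carrier x, y = -44, 40 mm: a round recess 68 mm across and 15 mm deep, floor 15 mm above the table. Any flask may go in any pocket.
- pocket_3 (a point): Centre of the floor of carrier pocket 3 at carrier x, y = 44, -40 mm: a round recess 68 mm across and 15 mm deep, floor 15 mm above the table. Any flask may go in any pocket.
- pocket_4 (a point): Centre of the floor of carrier pocket 4 at carrier x, y = 44, 40 mm: a round recess 68 mm across and 15 mm deep, floor 15 mm above the table. Any flask may go in any pocket.
- flask_1: White plastic flask, may be absent, 90 mm tall, 0.2 kg: body 64 mm diameter up to 45 mm, cone from there to 60 mm, then a straight neck, 40 mm outside and 32 mm inside diameter, 30 mm deep, up to 90 mm. Origin: centre of its underside; z up its axis. At first upright on the table. Can be gripped round the neck.
- flask_1_rim (a point): Centre of that flask's open mouth, 90 mm above its underside.
- flask_2: White plastic flask, may be absent, 90 mm tall, 0.2 kg: body 64 mm diameter up to 45 mm, cone from there to 60 mm, then a straight neck, 40 mm outside and 32 mm inside diameter, 30 mm deep, up to 90 mm. Origin: centre of its underside; z up its axis. At first upright on the table. Can be gripped round the neck.
- flask_2_rim (a point): Centre of that flask's open mouth, 90 mm above its underside.
- flask_3: White plastic flask, may be absent, 90 mm tall, 0.2 kg: body 64 mm diameter up to 45 mm, cone from there to 60 mm, then a straight neck, 40 mm outside and 32 mm inside diameter, 30 mm deep, up to 90 mm. Origin: centre of its underside; z up its axis. At first upright on the table. Can be gripped round the neck.
- flask_3_rim (a point): Centre of that flask's open mouth, 90 mm above its underside.
- stopper_1: Cork stopper, 44 mm tall, 40 g, standing on its small end on the table: a tapered plug 22 mm diameter at the bottom growing to 30 mm at 24 mm height, then a head 36 mm diameter and 20 mm high. Origin: centre of its small end; z up its axis. The stoppers are alike and any fits any flask; there are three, so one may be spare.
- stopper_1_seat (a point): Centre of the underside of that stopper's head, 24 mm above its small end; it meets the flask's rim when the stopper is home.
- stopper_2: Cork stopper, 44 mm tall, 40 g, standing on its small end on the table: a tapered plug 22 mm diameter at the bottom growing to 30 mm at 24 mm height, then a head 36 mm diameter and 20 mm high. Origin: centre of its small end; z up its axis. The stoppers are alike and any fits any flask; there are three, so one may be spare.
- stopper_2_seat (a point): Centre of the underside of that stopper's head, 24 mm above its small end; it meets the flask's rim when the stopper is home.
- stopper_3: Cork stopper, 44 mm tall, 40 g, standing on its small end on the table: a tapered plug 22 mm diameter at the bottom growing to 30 mm at 24 mm height, then a head 36 mm diameter and 20 mm high. Origin: centre of its small end; z up its axis. The stoppers are alike and any fits any flask; there are three, so one may be spare.
- stopper_3_seat (a point): Centre of the underside of that stopper's head, 24 mm above its small end; it meets the flask's rim when the stopper is home.
- strap_left (a joint): Hinged steel strap at the carrier's +y end; hinge axis along the carrier's x through y = +150, z = 87 mm. 30 mm wide, 6 thick, middle plane through the axis, reaching 52 mm. Rad: 0 = 1.25 rad above level; rests open at its stop, -0.1; 1.25 = shut (stop), level toward the middle, 2 mm above the home bar. Springs back open below 0.8, snaps shut above 0.95; closing takes up to 0.1 N m (3 N at 35 mm).
- strap_right (a joint): Hinged steel strap at the carrier's -y end; hinge axis along the carrier's x through y = -150, z = 87 mm. 30 mm wide, 6 thick, middle plane through the axis, reaching 52 mm. Rad: 0 = 1.25 rad above level; rests open at its stop, -0.1; 1.25 = shut (stop), level toward the middle, 2 mm above the home bar. Springs back open below 0.8, snaps shut above 0.95; closing takes up to 0.1 N m (3 N at 35 mm).
- tape_roll: Bystander, a roll of masking tape, 104 mm across, 25 mm high, lying loose on the table; leave it alone.
- pine_strip: Bystander, a pine offcut, 50 x 160 x 11 mm, lying loose on the table; leave it alone.
- side_cutters: Bystander, a pair of side cutters, 53 x 151 x 14 mm, lying loose on the table; leave it alone.
There are look-alikes about, which are no part of the job. Leave any pink or turquoise look-alike of the stopper_2 alone.

How it is judged:
By the outcome, as a careful person would: the job done as asked, in the order asked, and still so for the second after the job is handed in, with the robot touching nothing.
Of flask_1, flask_2, flask_3 only 2 to 3 are there at a start; the rules pass over those that are not, and their reading is None.
At some moment in a run one of clamp_bar, flask_1, flask_2, flask_3 may be knocked a few centimetres aside while the robot is not near it.
It also fails if it takes over 210 s, if anything falls off the work surface, if the arm or the gripper's body presses on something with over 40 N, if the wrist force passes 120 N, or if a joint passes its speed limit or range.

ROBOT

A 7-joint arm with a two-finger parallel gripper is mounted at the origin on a cart in front of the work surface, level with it; the furniture and walls round the work are solid. World frame = base frame: x ahead of the robot, y to its left, z up, the work surface at z = 0. Lengths are in m, angles in rad, forces in N, time in s.
With the tool pointing down it reaches from about 0.35 to 0.9 m from the base axis. Payload 8.1 kg.
Tool frame: the origin (TCP) lies at the very end of the fingers, on their centre line; the grasp point (between the pads) lies 19 mm behind it; z points along the fingers, y is the line along which they close (so a half turn about z gives the same grasp; the last joint's range is limited). The gripper opens to 92 mm and grips with 3 to 60 N. Pads are 19 mm wide; open, the fingers measure 130 mm over their backs; the gripper's body (75 mm by 190 mm) begins 47 mm behind the grasp point.
Start: joints at [-1.38, 0.434, 0.025, 1.573, -0.012, 1.134, -0.075], TCP at [0.181, 0.598, 0.227] pointing down, gripper open.
Joint ranges: [-2.62, 2.62], [-0.44, 2.09], [-1.27, 1.32], [0.08, 2.57], [-1.32, 4.46], [0.12, 2], [-2.74, 2.74]. Speed limits (rad/s): [2.22, 2.22, 3.01, 3.01, 3.14, 3.14, 3.14].

INTERFACE

Orientations are given as a rotation vector (axis times angle).
In Python, from station import * gives the robot as it stands.
- The arm moves only by the shell command python3 -m jog 'ROWS'. ROWS is JSON, a list of rows, each a list of 7 numbers: the shift along the world's x, y, z in cm, then the turn, a rotation vector about the world's x, y, z in rad, then the gripper command: -1 is shut, 1 is fully open, values between are in proportion. A call has 1 to 20 rows; each row shifts and turns the commanded pose from where the row before left it; what a row does not reach is not made up. A row lasts 1/8 s, in which the tool goes at most 62.5 mm and 10.7 degrees, less where a joint would pass 70% of its speed; a pose out of reach is approached as far as the arm can. A call is refused whole if a number of a shift passes 6.25 or a number of a turn 0.188, either way. A call with a gripper value outside its range is refused whole. The fingers move at their own pace and stop on an object; the grip force is fixed at half the most. Time passes only in rows, so rows that do not move let the fingers close. It gives the time, the measured TCP pose, the force, the opening and the grip force at its end, in the units of the state.
- observe(): the state, without advancing time (a new reading comes with each control period).
- camera(name): name is "scene" or "top" or "wrist"; returns (picture, depth): 420x560x3 uint8, red, green, blue; 420x560 float32, m along the optical axis (not along the pixel's ray), 0 where there is no reading.
- get_calibration(name): a dict with "vfov" (degrees; the focal length in pixels is half the picture's height over the tangent of half this angle, whatever the lens; pixels are square), "cx", "cy" (the principal point, pixels), "world_from_camera" (4x4, takes a point from camera to world coordinates); the wrist camera has in their place "T_tool_cam" (4x4, takes a point from camera to tool coordinates, whose origin is the TCP and whose axes are the flange's). Camera axes: x right, y down, z forward; pixel columns grow to the right and rows downward; lengths in m; the calibration is good to about 2 mm. A picture is of the moment at which its call begins: read the wrist's pose just before it. get_calibration takes no time and is no camera call.
- close_job(): hands the job in; it is judged then, once.
The state is a dict: "t": time; "q": joint angles; "dq": joint speeds; "joint_efforts": joint torques, N m; "tool_pos": TCP position; "orientation": TCP orientation; "contact_force": force on the tool from outside, world axes, zero at the start; "ft_torque": the same for the moment, N m; "opening": finger opening in m; "grip_force": force on a finger pad.
Only numpy, scipy, OpenCV 4.12 (cv2) and the standard library are available. Lean on these libraries where they do the work, as an engineer would, in place of code of your own. Each camera call takes 0.05 s, during which the arm holds its last target. There are 200 camera calls.

## Working session

There is one attempt and no reset: what is moved stays moved. The work goes in short steps, Python scripts to look and compute and a shell command to move; the robot and the scene stay as the last step left them, time stands still between calls to the robot, and variables do not carry over. Pictures are saved under pics/ and viewed, at most 14 in all, crops included, and the job is handed in when it is done.

```bash
mkdir -p pics; ls; python3 - <<'E'
from station import *
import cv2,numpy as np
s=observe();print({k:np.round(v,3).tolist() for k,v in s.items()})
for n in ("top","scene"):
    p,d=camera(n);cv2.imwrite(f"pics/{n}0.png",p[:,:,::-1]);np.save(f"{n}0.npy",d);c=get_calibration(n);print(n,c)
print(get_calibration("wrist"))
E
```

```text
pics
{'t': 0.0, 'q': [-1.38, 0.435, 0.025, 1.574, -0.012, 1.134, -0.075], 'dq': [-0.001, 0.0, -0.001, 0.001, 0.0, -0.003, -0.0], 'joint_efforts': [0.0, -66.785, 0.985, -31.446, -0.061, 0.043, 0.0], 'tool_pos': [0.181, 0.598, 0.226], 'orientation': [-0.46, -3.108, 0.002], 'contact_force': [-0.597, 0.094, -0.381], 'ft_torque': [-0.025, -0.006, 0.005], 'grip_force': 0.0, 'opening': 0.092}
top {'vfov': 47.825190248198226, 'cx': 277.5727282165282, 'cy': 218.44929410570035, 'world_from_camera': array([[ 0.00295323, -0.99723954,  0.07419281,  0.50193578],
       [-0.9999086 , -0.00196594,  0.0133765 , -0.00843176],
       [-0.01319371, -0.07422553, -0.9971542 ,  1.33947492],
       [ 0.        ,  0.        ,  0.        ,  1.        ]])}
scene {'vfov': 45.02414376150615, 'cx': 271.54191853633745, 'cy': 218.26814016243, 'world_from_camera': array([[ 0.44963781, -0.56110283,  0.69497443, -0.37749321],
       [-0.89320662, -0.28488354,  0.34788403, -0.47744931],
       [ 0.00278806, -0.77717757, -0.62927518,  0.97134546],
       [ 0.        ,  0.        ,  0.        ,  1.        ]])}
{'vfov': 69.6489604104539, 'cx': 282.3000765961085, 'cy': 204.05241100746812, 'T_tool_cam': array([[-2.27300402e-04, -9.61528266e-01, -2.74705918e-01,
         7.35008560e-02],
       [ 9.99999973e-01, -2.04013340e-04, -1.13342305e-04,
        -7.59375461e-04],
       [ 5.29381585e-05, -2.74705936e-01,  9.61528287e-01,
        -1.57490749e-01],
       [ 0.00000000e+00,  0.00000000e+00,  0.00000000e+00,
         1.00000000e+00]])}
```

View pics/top0.png

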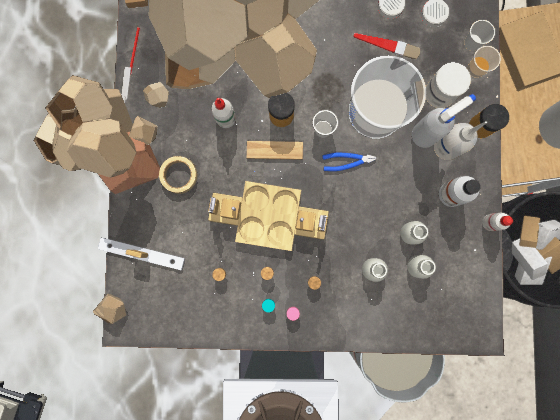

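View pics/scene0.png

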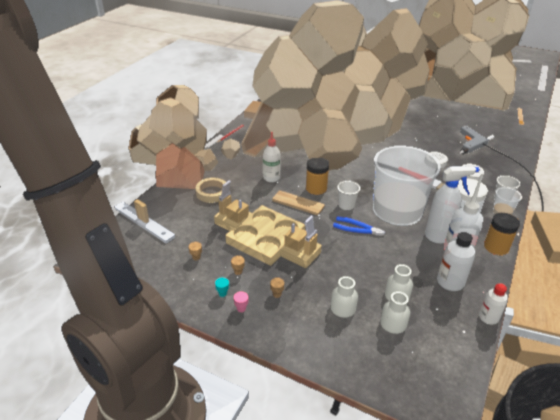

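The top view shows three flasks at about (375,270), (414,232) and (424,266). The cork stoppers are at (219,274), (267,273) and (315,283), the carrier is near (268,216) and the bar near (142,254). The turquoise and pink decoys are at (268,306) and (293,314). Next I'll measure these.

```bash
cat > h.py <<'E'
from station import *
import cv2,numpy as np
from scipy.spatial.transform import Rotation as R
from scipy import ndimage as ND
def grab(n,save=None):
    s=observe(); p,d=camera(n); c=get_calibration(n)
    if n=="wrist":
        T=np.eye(4);T[:3,:3]=R.from_rotvec(s["orientation"]).as_matrix();T[:3,3]=s["tool_pos"];T=T@c["T_tool_cam"]
    else:T=c["world_from_camera"]
    if save:cv2.imwrite(f"pics/{save}.png",p[:,:,::-1])
    f=p.shape[0]/2/np.tan(np.radians(c["vfov"])/2)
    K=(f,c["cx"],c["cy"])
    v,u=np.mgrid[:d.shape[0],:d.shape[1]]
    X=np.stack([(u-K[1])/f*d,(v-K[2])/f*d,d],-1)@T[:3,:3].T+T[:3,3]
    X[d==0]=np.nan
    return p,d,X,T,K
def pix2plane(u,v,T,K,z):
    r=T[:3,:3]@np.array([(u-K[1])/K[0],(v-K[2])/K[0],1.]);return T[:3,3]+r*(z-T[2,3])/r[2]
def w2p(P,T,K):
    c=(np.asarray(P)-T[:3,3])@T[:3,:3];return c[...,0]/c[...,2]*K[0]+K[1],c[...,1]/c[...,2]*K[0]+K[2]
def blobs(M,X,minpx=15):
    L,n=ND.label(M);out=[]
    for i in range(1,n+1):
        m=L==i
        if m.sum()<minpx: continue
        P=X[m];v,u=np.nonzero(m);q=P[:,:2]-P[:,:2].mean(0);w,V=np.linalg.eigh(q.T@q/len(q))
        out.append((m.sum(),(u.mean(),v.mean()),P.mean(0),np.degrees(np.arctan2(V[1,1],V[0,1])),np.sqrt(w)))
        print(m.sum(),"px",np.round((u.mean(),v.mean()),1),"w",np.round(P.mean(0),4),"ang",round(out[-1][3],2),"sd",np.round(np.sqrt(w),4), "ext",np.round(np.ptp(P,0),3))
    return out
E
python3 - <<'E'
from h import *
p,d,X,T,K=grab("top")
z=X[...,2]; hsv=cv2.cvtColor(p,cv2.COLOR_RGB2HSV).astype(int)
v,u=np.mgrid[:420,:560]
tb=(v>320)&(v<345)&(u>150)&(u<400);print("table z",np.nanmedian(z[tb]))
reg=(v>200)&(v<300)
print("flask rims");blobs(reg&(u>340)&(u<450)&(z>.08)&(z<.1),X)
print("flask bodies");blobs(reg&(u>340)&(u<450)&(z>.03),X)
print("stopper tops");blobs((v>255)&(v<325)&(u>200)&(u<335)&(z>.035),X)
print("bar");blobs((v>225)&(v<280)&(u<195)&(u>95)&(z>.006)&(z<.02),X)
print("handle");blobs((v>225)&(v<280)&(u<195)&(u>95)&(z>.06),X,5)
car=(v>175)&(v<265)&(u>195)&(u<340)
print("carrier base top");blobs(car&(z>.024)&(z<.036),X)
print("towers");blobs(car&(z>.063)&(z<.0745),X)
print("hi");blobs(car&(z>.0755),X,5)
print("pocket");blobs(car&(z>.008)&(z<.02),X)
E
```

```text
table z -0.0007688973419723855
flask rims
85 px [419.5 231.2] w [ 0.5621 -0.3657  0.088 ] ang 95.07 sd [0.0118 0.0136] ext [0.037 0.038 0.016]
91 px [427.2 267.1] w [ 0.4681 -0.384   0.0877] ang 83.3 sd [0.0121 0.0131] ext [0.037 0.042 0.015]
82 px [378.6 270. ] w [ 0.4601 -0.257   0.0878] ang 87.69 sd [0.0125 0.0129] ext [0.037 0.039 0.014]
flask bodies
456 px [415.  232.2] w [ 0.5607 -0.3613  0.0609] ang -167.26 sd [0.0148 0.0158] ext [0.06  0.06  0.066]
468 px [422.  266.4] w [ 0.4693 -0.3782  0.0608] ang 172.65 sd [0.0147 0.0158] ext [0.062 0.058 0.064]
449 px [375.4 269.5] w [ 0.4604 -0.2537  0.0603] ang 174.58 sd [0.0154 0.0159] ext [0.062 0.063 0.064]
stopper tops
135 px [266.7 273. ] w [0.4494 0.0381 0.043 ] ang 150.98 sd [0.0088 0.009 ] ext [0.033 0.033 0.017]
136 px [218.5 274. ] w [0.4462 0.1696 0.0428] ang 112.4 sd [0.0089 0.0091] ext [0.033 0.035 0.012]
135 px [313.9 282.7] w [ 0.4238 -0.0903  0.0432] ang 45.71 sd [0.0087 0.009 ] ext [0.035 0.033 0.013]
137 px [268.  305.3] w [0.3623 0.0342 0.0429] ang 158.99 sd [0.0088 0.0091] ext [0.035 0.033 0.015]
138 px [292.6 313.5
[... 735 characters left out ...]
3 208.5] w [0.6213 0.1259 0.0897] ang 105.87 sd [0.0023 0.0027] ext [0.008 0.009 0.015]
115 px [322.4 222.4] w [ 0.5834 -0.1087  0.1084] ang 168.74 sd [0.0068 0.0114] ext [0.04  0.028 0.067]
12 px [301.2 219.3] w [ 0.5927 -0.0543  0.0902] ang -139.53 sd [0.0023 0.0026] ext [0.007 0.008 0.021]
pocket
435 px [256.4 197.8] w [0.6587 0.0691 0.0144] ang 119.21 sd [0.0166 0.0172] ext [0.065 0.065 0.012]
438 px [284.6 202.3] w [ 0.6461 -0.0102  0.0138] ang 91.55 sd [0.0168 0.0171] ext [0.066 0.065 0.012]
446 px [251.3 228.8] w [0.5713 0.083  0.014 ] ang 121.19 sd [0.0168 0.0171] ext [0.065 0.067 0.012]
447 px [279.5 233.4] w [0.5587 0.0037 0.0141] ang 71.5 sd [0.0169 0.0171] ext [0.065 0.065 0.012]
```

```bash
python3 -m jog '[[2.1,-3,0.4,0,0,-0.0715,1],[2.1,-3,0.4,0,0,-0.0715,1],[2.1,-3,0.4,0,0,-0.0715,1],[2.1,-3,0.4,0,0,-0.0715,1],[2.1,-3,0.4,0,0,-0.0715,1],[2.1,-3,0.4,0,0,-0.0715,1],[2.1,-3,0.4,0,0,-0.0715,1],[2.1,-3,0.4,0,0,-0.0715,1],[2.1,-3,0.4,0,0,-0.0715,1],[2.1,-3,0.4,0,0,-0.0715,1],[2.1,-3,0.4,0,0,-0.0715,1],[2.1,-3,0.4,0,0,-0.0715,1],[2.1,-3,0.4,0,0,-0.0715,1],[2.1,-3,0.4,0,0,-0.0715,1],[2.1,-3,0.4,0,0,-0.0715,1],[2.1,-3,0.4,0,0,-0.0715,1],[2.1,-3,0.4,0,0,-0.0715,1],[2.1,-3,0.4,0,0,-0.0715,1],[2.1,-3,0,0,0,-0.0715,1],[2.1,-3,0,0,0,-0.0715,1]]'; cat >> h.py <<'E'
def yaw(s): # tool y yaw, tilt
    M=R.from_rotvec(s["orientation"]).as_matrix();return np.arctan2(M[1,1],M[0,1]),M[:,2]
def st():
    s=observe();y,zz=yaw(s);print("t",round(s["t"],2),"pos",np.round(np.array(s["tool_pos"])*100,2),"yaw",round(np.degrees(y),2),"z",np.round(zz,3),"q",np.round(s["q"],2),"F",np.round(s["contact_force"],1),"op",round(s["opening"]*1000,1));return s
E
python3 - <<'E'
from h import *
st()
p,d,X,T,K=grab("wrist","w0")
z=X[...,2]
for nm,a,b in (("pocket",.008,.02),("tower",.063,.0745),("hi",.08,.16)):
    print(nm);blobs((z>a)&(z<b),X,60)
E
```

```text
t: 2.65
tool_pos: [0.6013, -0.0037, 0.2989]
orientation: [-2.389, -2.04, -0.001]
contact_force: [0.5, 0.3, 0.1]
opening: 0.0915
grip_force: 0.0
t 2.65 pos [60.13 -0.37 29.89] yaw -9.0 z [ 0.  0. -1.] q [-0.51  0.38  0.61  1.56 -0.22  1.27 -0.02] F [0.5 0.3 0.1] op 91.5
pocket
229 px [466.1  22.6] w [0.8681 0.1486 0.0137] ang 115.42 sd [0.0045 0.0146] ext [0.035 0.047 0.012]
3974 px [413.9 129.6] w [0.797  0.0216 0.0106] ang 88.85 sd [0.0145 0.046 ] ext [0.053 0.161 0.006]
1942 px [250.6 113.3] w [0.5702 0.0813 0.0148] ang 79.36 sd [0.017  0.0171] ext [0.067 0.068 0.008]
1944 px [314.3 113.4] w [0.6584 0.0672 0.0147] ang 158.07 sd [0.0171 0.0171] ext [0.067 0.068 0.008]
226 px [468.7 133.3] w [0.8727 0.0057 0.014 ] ang 76.04 sd [0.0064 0.0191] ext [0.033 0.065 0.012]
1639 px [252.1 171. ] w [0.5574 0.0009 0.0148] ang 140.94 sd [0.0168 0.0171] ext [0.067 0.067 0.008]
1634 px [312.7 171. ] w [ 0.6456 -0.0132  0.0148] ang -155.56 sd [0.0168 0.0171] ext [0.067 0.066 0.008]
113 px [448.2 211.4] w [ 0.8428 -0.1076  0.0142] ang 50.56 sd [0.004  0.0132] ext [0.035 0.037 0.012]
163 px [471.4 2
[... 1013 characters left out ...]
[282.6 248.9] w [ 0.586  -0.1052  0.0686] ang 170.98 sd [0.0004 0.0113] ext [0.038 0.007 0.011]
hi
627 px [282.5   7.8] w [0.6302 0.1747 0.1058] ang 171.22 sd [0.0045 0.0115] ext [0.042 0.023 0.059]
895 px [522.9   8.1] w [0.878  0.1379 0.0974] ang 156.7 sd [0.0033 0.011 ] ext [0.045 0.024 0.034]
76 px [282.5  65. ] w [0.6222 0.1241 0.0926] ang 80.54 sd [0.0023 0.0026] ext [0.009 0.01  0.016]
3538 px [530.  137.2] w [0.8932 0.002  0.0986] ang 60.83 sd [0.018  0.0197] ext [0.064 0.082 0.023]
64 px [282.5 219.6] w [ 0.5938 -0.055   0.0911] ang -178.3 sd [0.0023 0.0026] ext [0.009 0.009 0.016]
525 px [282.4 262. ] w [ 0.5855 -0.1064  0.1053] ang 171.26 sd [0.0042 0.0109] ext [0.042 0.025 0.058]
```

View pics/w0.png

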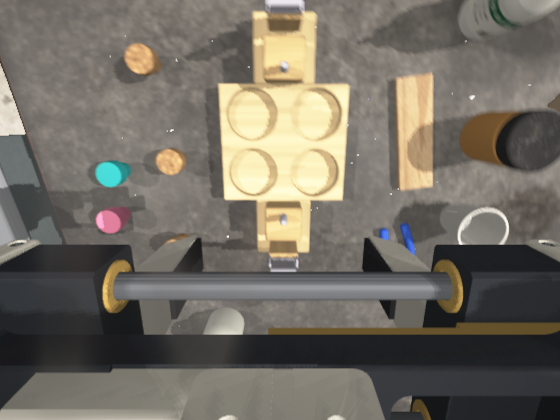

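The wrist view shows the carrier squarely: pockets at (251,113), (314,113), (252,171) and (313,171), pins at (282,65) and (282,220). The carrier centre comes out at (0.608, 0.0345) with yaw -9.0°, and the tool is already aligned. Next I'll measure the flasks.

```bash
python3 -m jog '[[-1.2,-4.2,0,0,0,0,1],[-1.2,-4.2,0,0,0,0,1],[-1.2,-4.2,0,0,0,0,1],[-1.2,-4.2,0,0,0,0,1],[-1.2,-4.2,0,0,0,0,1],[-1.2,-4.2,0,0,0,0,1],[-1.2,-4.2,0,0,0,0,1],[-1.2,-4.2,0,0,0,0,1],[0,0,0,0,0,0,1]]';cat >> h.py <<'E'
def flasks(X,lo=.084,hi=.096,minpx=30):
    z=X[...,2];M=(z>lo)&(z<hi);L,n=ND.label(ND.binary_dilation(M));res=[]
    for i in range(1,n+1):
        m=(L==i)&M
        P=X[m]
        if m.sum()<minpx or np.ptp(P[:,0])>.055 or np.ptp(P[:,1])>.055: continue
        # circle fit on all rim points (annulus): enclosing-circle centre + algebraic
        (c,r)=cv2.minEnclosingCircle((P[:,:2]*1000).astype(np.float32))
        A=np.c_[2*P[:,:2],np.ones(len(P))];s=np.linalg.lstsq(A,(P[:,:2]**2).sum(1),rcond=None)[0]
        v,u=np.nonzero(m)
        print(m.sum(),"px",np.round((u.mean(),v.mean()),0),"enc",np.round(np.array(c)/10,2),"r",round(r,1),"fit",np.round(s[:2]*100,2),"z",np.round(np.median(P[:,2]),4));res.append(s[:2])
    return res
E
python3 - <<'E'
from h import *
st()
p,d,X,T,K=grab("wrist","w1")
flasks(X)
E
```

```text
t: 3.82
tool_pos: [0.5019, -0.3424, 0.2991]
orientation: [2.392, 2.035, -0.003]
contact_force: [-0.5, 0.3, -0.2]
opening: 0.0916
grip_force: 0.0
t 3.83 pos [ 50.19 -34.24  29.91] yaw -9.23 z [-0.001 -0.002 -1.   ] q [ 0.03  0.4   0.7   1.55 -0.26  1.29  0.61] F [-0.5  0.3 -0.2] op 91.6
369 px [235. 116.] enc [ 46. -26.] r 19.8 fit [ 46.03 -26.01] z 0.0894
330 px [333. 192.] enc [ 56.2  -36.94] r 19.9 fit [ 56.17 -36.89] z 0.0892
312 px [262. 216.] enc [ 46.88 -38.67] r 20.1 fit [ 46.92 -38.62] z 0.0893
163 px [419. 239.] enc [ 67.14 -45.65] r 25.2 fit [ 67.23 -48.17] z 0.09
56 px [370. 326.] enc [ 59.18 -57.87] r 12.3 fit [ 59.23 -58.15] z 0.0853
```

View pics/w1.png

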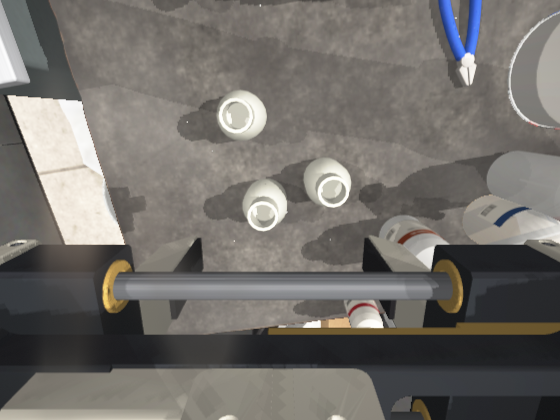

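Flask rims are at pixels (235,116), (333,192) and (262,216), giving (46.0,-26.0), (56.2,-36.9) and (46.9,-38.65) cm, each 20 mm in radius and 89 mm high as expected. I'll move over the first one and partly close the fingers.

```bash
python3 -m jog '[[-2.1,4,-2,0,0,0,0.5],[-2.1,4.2,-2,0,0,0,0.5],[0,0,-6,0,0,0,0.5],[0,0,0,0,0,0,0.5],[0,0,0,0,0,0,0.5]]'; python3 -c "
from h import *
st()"
```

```text
t: 4.5
tool_pos: [0.4638, -0.2564, 0.2004]
orientation: [2.384, 2.044, 0.0]
contact_force: [0.2, -1.5, -0.7]
opening: 0.069
grip_force: 0.0
t 4.5 pos [ 46.38 -25.64  20.04] yaw -8.79 z [ 0.001 -0.001 -1.   ] q [-0.1   0.34  0.67  1.88 -0.25  1.    0.52] F [ 0.2 -1.5 -0.7] op 69.0
```

```bash
for i in 1 2 3; do python3 -m jog '[[0,0,0,0,0,0,0.5]]' >/dev/null; python3 - <<'E'
from h import *
st();p,d,X,T,K=grab("wrist");flasks(X)
E
done
```

```text
t 4.62 pos [ 46.42 -25.69  20.07] yaw -8.81 z [ 0.003 -0.001 -1.   ] q [-0.1   0.34  0.67  1.88 -0.25  1.    0.52] F [ 0.5 -0.   0.6] op 68.5
630 px [404.   6.] enc [ 58.43 -11.41] r 21.2 fit [ 58.37 -11.23] z 0.0909
578 px [278. 203.] enc [ 46.01 -25.96] r 20.0 fit [ 46.01 -25.92] z 0.0893
393 px [305. 312.] enc [ 46.89 -38.59] r 20.0 fit [ 46.9  -38.53] z 0.0889
t 4.8 pos [ 46.35 -25.64  19.97] yaw -8.8 z [ 0.002 -0.001 -1.   ] q [-0.1   0.34  0.67  1.88 -0.25  1.    0.52] F [ 0.   0.2 -0.4] op 69.2
635 px [406.   6.] enc [ 58.44 -11.34] r 21.2 fit [ 58.35 -11.25] z 0.0909
584 px [278. 204.] enc [ 45.99 -25.97] r 19.9 fit [ 46.01 -25.93] z 0.0893
381 px [306. 312.] enc [ 46.91 -38.6 ] r 20.0 fit [ 46.9  -38.53] z 0.089
t 4.97 pos [ 46.31 -25.59  19.9 ] yaw -8.78 z [ 0. -0. -1.] q [-0.1   0.34  0.67  1.88 -0.25  1.    0.52] F [-0.2 -0.  -0.3] op 69.0
656 px [408.   6.] enc [ 58.44 -11.41] r 21.4 fit [ 58.37 -11.19] z 0.0908
590 px [279. 205.] enc [ 46.01 -25.98] r 20.0 fit [ 46.01 -25.92] z 0.0892
359 px [307. 312.] enc [ 46.9  -38.56] r 19.9 fit [ 46.9  -38.52] z 0.0889
```

```bash
python3 -m jog '[[-0.3,-0.35,-3.4,0,0,0,0.5],[0,0,-4,0,0,0,0.5],[0,0,-3,0,0,0,0.5],[0,0,-3,0,0,0,0.5],[0,0,0,0,0,0,0.5],[0,0,0,0,0,0,0.5]]'; python3 -c "
from h import *
st()"; python3 -m jog '[[0,0,0,0,0,0,-1],[0,0,0,0,0,0,-1],[0,0,0,0,0,0,-1],[0,0,0,0,0,0,-1],[0,0,0,0,0,0,-1],[0,0,0.5,0,0,0,-1],[0,0,3,0,0,0,-1],[0,0,4,0,0,0,-1]]';python3 -c "
from h import *
st()"
```

```text
t: 5.78
tool_pos: [0.4605, -0.2597, 0.0657]
orientation: [2.384, 2.044, 0.0]
contact_force: [0.9, -0.6, -0.0]
opening: 0.0689
grip_force: 0.0
t 5.78 pos [ 46.05 -25.97   6.57] yaw -8.78 z [ 0.001 -0.    -1.   ] q [ 0.01  0.52  0.56  2.02 -0.42  0.71  0.67] F [ 0.9 -0.6 -0. ] op 68.9
t: 6.78
tool_pos: [0.4591, -0.2589, 0.1399]
orientation: [-2.383, -2.043, 0.002]
contact_force: [1.6, -0.4, -2.3]
opening: 0.0386
grip_force: 30.0
t 6.78 pos [ 45.91 -25.89  13.99] yaw -8.78 z [-0.003  0.001 -1.   ] q [-0.06  0.42  0.64  1.95 -0.32  0.87  0.59] F [ 1.6 -0.4 -2.3] op 38.6
```

```bash
python3 -m jog '[[0,0,5,0,0,0,-1],[0,0,4,0,0,0,-1],[2,3.3,0,0,0,0,-1],[2,3.3,0,0,0,0,-1],[2,3.3,0,0,0,0,-1],[2,3.3,0,0,0,0,-1],[2,3.3,0,0,0,0,-1],[2,3.3,0,0,0,0,-1],[2,3.3,0,0,0,0,-1],[2,3.3,0,0,0,0,-1],[2,3.3,0,0,0,0,-1],[1.7,3,0,0,0,0,-1],[0,0,0,0,0,0,-1],[0,0,0,0,0,0,-1],[0,0,0,0,0,0,-1],[0,0,0,0,0,0,-1]]';python3 -c "
from h import *
st();p,d,X,T,K=grab('wrist','w2')
z=X[...,2];blobs((z>.085)&(z<.1),X,30);blobs((z>.065)&(z<.0735),X,100)"
```

```text
t: 8.78
tool_pos: [0.6568, 0.0668, 0.23]
orientation: [2.386, 2.043, 0.0]
contact_force: [0.4, -0.1, -0.9]
opening: 0.0388
grip_force: 30.0
t 8.78 pos [65.68  6.68 23.  ] yaw -8.85 z [ 0. -0. -1.] q [-0.56  0.53  0.59  1.51 -0.31  1.2  -0.07] F [ 0.4 -0.1 -0.9] op 38.8
957 px [501.5  60.5] w [0.8692 0.1572 0.0932] ang 93.44 sd [0.0068 0.0166] ext [0.035 0.058 0.015]
254 px [239.3  73.1] w [0.6359 0.1836 0.0912] ang 164.91 sd [0.0024 0.0133] ext [0.041 0.017 0.015]
90 px [237.8 140.1] w [0.6232 0.1254 0.0931] ang 81.72 sd [0.0024 0.0025] ext [0.009 0.01  0.011]
252 px [553.9 184.2] w [0.9258 0.0346 0.093 ] ang 78.8 sd [0.0018 0.006 ] ext [0.021 0.025 0.015]
825 px [503.4 210. ] w [0.8769 0.0148 0.0934] ang 55.79 sd [0.0073 0.0199] ext [0.051 0.063 0.015]
69 px [244.3 304.9] w [ 0.595  -0.0545  0.092 ] ang 135.73 sd [0.0018 0.0023] ext [0.007 0.008 0.011]
195 px [460.5 402.9] w [ 0.8357 -0.2338  0.093 ] ang 64.3 sd [0.0009 0.0091] ext [0.019 0.035 0.014]
309 px [481.5  68. ] w [0.8667 0.1549 0.0693] ang 101.75 sd [0.0052 0.0157] ext [0.028 0.054 0.008]
2214 px [240.2 125.6] w [0.6249 0.1379 0.0695] ang 170.58 sd [0.0137 0.0146] ext [0.056 0.053 0.007]
315 px [487.3 203.7] w [0.8763 0.0147 0.0693] ang 55.31 sd [0.0061 0.0186] ext [0.045 0.057 0.008]
460 px [253.6 311.9] w [ 0.5987 -0.0807  0.0695] ang -161.35 sd [0.0073 0.0097] ext [0.043 0.031 0.006]
217 px [490.6 317.6] w [ 0.8855 -0.1344  0.0684] ang 63.27 sd [0.0033 0.0141] ext [0.026 0.045 0.006]
```

View pics/w2.png

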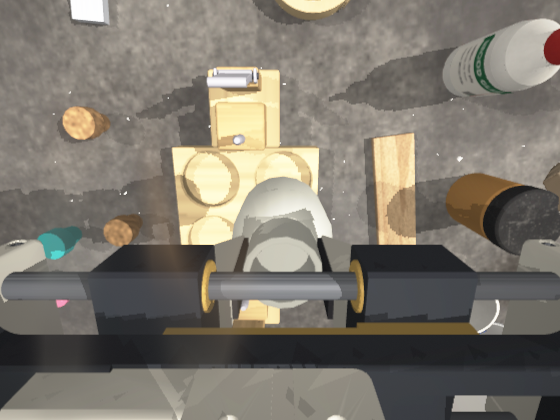

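```bash
python3 -m jog '[[0.1,0.1,-4,0,0,0,-1],[0,0,-4,0,0,0,-1],[0,0,-4,0,0,0,-1],[0,0,-1,0,0,0,-1],[0,0,-0.5,0,0,0,-1],[0,0,0,0,0,0,-1]]'; python3 -m jog '[[0,0,-0.3,0,0,0,-1],[0,0,0,0,0,0,-1]]';python3 -m jog '[[0,0,-0.3,0,0,0,-1],[0,0,0,0,0,0,-1]]';python3 -m jog '[[0,0,-0.3,0,0,0,-1],[0,0,0,0,0,0,-1]]'
```

```text
t: 9.57
tool_pos: [0.6589, 0.0686, 0.096]
orientation: [2.384, 2.044, 0.002]
contact_force: [-0.4, -0.1, -1.1]
opening: 0.0386
grip_force: 30.0
t: 9.82
tool_pos: [0.6583, 0.0688, 0.0923]
orientation: [2.384, 2.045, 0.001]
contact_force: [-0.6, -0.0, -1.9]
opening: 0.0392
grip_force: 30.0
t: 10.07
tool_pos: [0.6578, 0.0688, 0.0886]
orientation: [-2.385, -2.045, 0.0]
contact_force: [0.0, 0.0, -1.7]
opening: 0.0387
grip_force: 30.0
t: 10.32
tool_pos: [0.6578, 0.0687, 0.0854]
orientation: [-2.385, -2.045, 0.001]
contact_force: [-0.2, -0.4, -2.2]
opening: 0.0389
grip_force: 30.0
```

```bash
python3 -m jog '[[0,0,-0.3,0,0,0,-1],[0,0,-0.1,0,0,0,-1],[0,0,0,0,0,0,-1]]'; python3 -m jog '[[0,0,0,0,0,0,0.2],[0,0,0,0,0,0,0.2],[0,0,0,0,0,0,0.2],[0,0,0,0,0,0,0.2],[0,0,4,0,0,0,0.2],[0,0,5,0,0,0,0.5],[0,0,5,0,0,0,0.5],[0,0,0,0,0,0,0.5],[0,0,0,0,0,0,0.5]]'; python3 -c "
from h import *
st();p,d,X,T,K=grab('wrist')
flasks(X,.098,.112)"
```

```text
t: 10.7
tool_pos: [0.6579, 0.0687, 0.0816]
orientation: [-2.385, -2.045, 0.0]
contact_force: [0.4, -0.9, -2.3]
opening: 0.0382
grip_force: 30.0
t: 11.82
tool_pos: [0.6577, 0.0689, 0.2214]
orientation: [-2.384, -2.045, -0.0]
contact_force: [-0.2, 0.4, -0.1]
opening: 0.0688
grip_force: 0.0
t 11.82 pos [65.77  6.89 22.14] yaw -8.76 z [-0.  0. -1.] q [-0.56  0.54  0.59  1.52 -0.32  1.18 -0.06] F [-0.2  0.4 -0.1] op 68.8
1623 px [525.  57.] enc [88.81 15.8 ] r 27.0 fit [88.92 15.82] z 0.1063
71 px [234.  76.] enc [63.18 17.89] r 14.6 fit [63.09 16.99] z 0.1056
573 px [282. 199.] enc [65.78  6.82] r 19.9 fit [65.8   6.85] z 0.1043
```

```bash
python3 -m jog '[[-0.8,-4,0,0,0,0,0.4],[-0.8,-4,0,0,0,0,0.4],[-0.8,-4,0,0,0,0,0.4],[-0.8,-4,0,0,0,0,0.4],[-0.8,-4,0,0,0,0,0.4],[-0.8,-4,0,0,0,0,0.4],[-0.8,-4,0,0,0,0,0.4],[-0.8,-4,0,0,0,0,0.4],[-0.8,-4,0,0,0,0,0.4],[-0.8,-4,0,0,0,0,0.4],[-1.5,-3.7,0,0,0,0,0.4],[0,0,0,0,0,0,0.4],[0,0,0,0,0,0,0.4],[0,0,0,0,0,0,0.4],[0,0,0,0,0,0,0.4]]'; python3 -c "
from h import *
st();p,d,X,T,K=grab('wrist')
flasks(X)"
```

```text
t: 13.75
tool_pos: [0.5636, -0.367, 0.2215]
orientation: [-2.383, -2.047, -0.0]
contact_force: [-0.4, -0.4, -0.7]
opening: 0.0642
grip_force: 0.0
t 13.75 pos [ 56.36 -36.7   22.15] yaw -8.67 z [-0.     0.001 -1.   ] q [ 0.12  0.57  0.62  1.49 -0.34  1.2   0.64] F [-0.4 -0.4 -0.7] op 64.2
503 px [281. 197.] enc [ 56.21 -36.92] r 20.0 fit [ 56.22 -36.87] z 0.0892
501 px [193. 225.] enc [ 46.91 -38.66] r 20.0 fit [ 46.97 -38.6 ] z 0.0891
```

```bash
python3 -m jog '[[-0.15,-0.2,-5,0,0,-0.005,0.4],[0,0,-5,0,0,0,0.4],[0,0,-3,0,0,0,0.4],[0,0,-2.6,0,0,0,0.4],[0,0,0,0,0,0,0.4],[0,0,0,0,0,0,0.4],[0,0,0,0,0,0,0.4]]';python3 -m jog '[[0,0,0,0,0,0,-1],[0,0,0,0,0,0,-1],[0,0,0,0,0,0,-1],[0,0,0,0,0,0,-1],[0,0,0.5,0,0,0,-1],[0,0,4,0,0,0,-1],[0,0,5,0,0,0,-1],[0,0,5,0,0,0,-1],[0,0,2,0,0,0,-1]]'
```

```text
t: 14.68
tool_pos: [0.5623, -0.3708, 0.0673]
orientation: [2.388, 2.038, 0.001]
contact_force: [-0.2, 0.1, 0.4]
opening: 0.0644
grip_force: 0.0
t: 15.8
tool_pos: [0.5622, -0.3713, 0.2343]
orientation: [2.387, 2.036, 0.002]
contact_force: [0.5, -0.4, -2.2]
opening: 0.0395
grip_force: 30.0
```

```bash
python3 -m jog '[[0.9,4,0,0,0,0,-1],[0.9,4,0,0,0,0,-1],[0.9,4,0,0,0,0,-1],[0.9,4,0,0,0,0,-1],[0.9,4,0,0,0,0,-1],[0.9,4,0,0,0,0,-1],[0.9,4,0,0,0,0,-1],[0.9,4,0,0,0,0,-1],[1.2,3.8,0,0,0,0,-1],[0,0,0,0,0,0,-1],[0,0,0,0,0,0,-1],[0,0,0,0,0,0,-1],[0,0,0,0,0,0,-1]]'; python3 -c "
from h import *
st()"
```

```text
t: 17.42
tool_pos: [0.6453, -0.0134, 0.2309]
orientation: [2.392, 2.037, 0.0]
contact_force: [0.0, 0.2, -1.1]
opening: 0.0396
grip_force: 30.0
t 17.43 pos [64.53 -1.34 23.09] yaw -9.16 z [ 0. -0. -1.] q [-0.45  0.51  0.61  1.55 -0.31  1.18  0.05] F [ 0.   0.2 -1.1] op 39.6
```

```bash
python3 -m jog '[[0.05,0,-4,0,0,0,-1],[0,0,-4,0,0,0,-1],[0,0,-4,0,0,0,-1],[0,0,-1,0,0,0,-1],[0,0,-0.5,0,0,0,-1],[0,0,0,0,0,0,-1],[0,0,0,0,0,0,-1]]'; python3 -m jog '[[0,0,-0.4,0,0,0,-1],[0,0,0,0,0,0,-1]]';python3 -m jog '[[0,0,-0.4,0,0,0,-1],[0,0,0,0,0,0,-1]]';python3 -m jog '[[0,0,-0.3,0,0,0,-1],[0,0,0,0,0,0,-1]]';python3 -m jog '[[0,0,-0.3,0,0,0,-1],[0,0,0,0,0,0,-1]]'
```

```text
t: 18.3
tool_pos: [0.6469, -0.0124, 0.0971]
orientation: [2.389, 2.038, 0.003]
contact_force: [-0.5, 0.2, -1.4]
opening: 0.0397
grip_force: 30.0
t: 18.55
tool_pos: [0.6462, -0.0126, 0.0926]
orientation: [2.39, 2.038, 0.001]
contact_force: [-0.9, 0.1, -2.0]
opening: 0.0397
grip_force: 30.0
t: 18.8
tool_pos: [0.6458, -0.012, 0.0872]
orientation: [-2.389, -2.039, 0.0]
contact_force: [0.2, 0.4, -1.6]
opening: 0.0398
grip_force: 30.0
t: 19.05
tool_pos: [0.646, -0.0122, 0.0844]
orientation: [-2.39, -2.039, 0.0]
contact_force: [-0.7, 0.5, -1.7]
opening: 0.039
grip_force: 30.0
t: 19.3
tool_pos: [0.646, -0.0122, 0.0815]
orientation: [-2.39, -2.039, 0.0]
contact_force: [-0.4, 0.5, -1.3]
opening: 0.0395
grip_force: 30.0
```

```bash
python3 -m jog '[[0,0,-0.1,0,0,0,0.2],[0,0,0,0,0,0,0.2],[0,0,0,0,0,0,0.2],[0,0,0,0,0,0,0.2],[0,0,4,0,0,0,0.2],[0,0,5,0,0,0,0.4],[0,0,5,0,0,0,0.4],[0,0,0,0,0,0,0.4],[0,0,0,0,0,0,0.4]]'; python3 -c "
from h import *
st();p,d,X,T,K=grab('wrist')
flasks(X,.098,.112)";python3 -m jog '[[-1.8,-3.8,0,0,0,0,0.4],[-1.8,-3.8,0,0,0,0,0.4],[-1.8,-3.8,0,0,0,0,0.4],[-1.8,-3.8,0,0,0,0,0.4],[-1.8,-3.8,0,0,0,0,0.4],[-1.8,-3.8,0,0,0,0,0.4],[-1.8,-3.8,0,0,0,0,0.4],[-1.8,-3.8,0,0,0,0,0.4],[-1.8,-3.8,0,0,0,0,0.4],[-1.5,-3.2,0,0,0,0,0.4],[0,0,0,0,0,0,0.4],[0,0,0,0,0,0,0.4],[0,0,0,0,0,0,0.4],[0,0,0,0,0,0,0.4]]'; python3 -c "
from h import *
st();p,d,X,T,K=grab('wrist')
flasks(X)"
```

```text
t: 20.42
tool_pos: [0.6458, -0.0121, 0.2204]
orientation: [-2.389, -2.039, -0.0]
contact_force: [0.2, 0.2, 0.7]
opening: 0.0641
grip_force: 0.0
t 20.43 pos [64.58 -1.21 22.04] yaw -9.05 z [-0.  0. -1.] q [-0.45  0.52  0.61  1.56 -0.31  1.16  0.06] F [0.2 0.2 0.7] op 64.1
654 px [281. 108.] enc [65.8   6.78] r 19.9 fit [65.79  6.78] z 0.1043
576 px [283. 197.] enc [64.68 -1.14] r 20.1 fit [64.69 -1.08] z 0.1043
t: 22.22
tool_pos: [0.4697, -0.3853, 0.2205]
orientation: [-2.388, -2.041, -0.0]
contact_force: [-0.0, 0.1, 0.2]
opening: 0.0645
grip_force: 0.0
t 22.23 pos [ 46.97 -38.53  22.05] yaw -8.96 z [-0.  0. -1.] q [ 0.15  0.46  0.66  1.66 -0.31  1.12  0.74] F [-0.   0.1  0.2] op 64.5
505 px [281. 196.] enc [ 46.9  -38.67] r 19.9 fit [ 46.9  -38.62] z 0.0893
343 px [475. 230.] enc [ 66.47 -45.92] r 26.9 fit [ 67.2  -48.13] z 0.0898
```

```bash
python3 -m jog '[[-0.05,-0.1,-5,0,0,0,0.4],[0,0,-5,0,0,0,0.4],[0,0,-3,0,0,0,0.4],[0,0,-2.5,0,0,0,0.4],[0,0,0,0,0,0,0.4],[0,0,0,0,0,0,0.4],[0,0,0,0,0,0,0.4]]';python3 -m jog '[[0,0,0,0,0,0,-1],[0,0,0,0,0,0,-1],[0,0,0,0,0,0,-1],[0,0,0,0,0,0,-1],[0,0,0.5,0,0,0,-1],[0,0,4,0,0,0,-1],[0,0,5,0,0,0,-1],[0,0,5,0,0,0,-1],[0,0,2,0,0,0,-1]]'
```

```text
t: 23.15
tool_pos: [0.4693, -0.3878, 0.0671]
orientation: [2.388, 2.038, 0.001]
contact_force: [-0.7, -0.5, -0.2]
opening: 0.0646
grip_force: 0.0
t: 24.28
tool_pos: [0.469, -0.3883, 0.234]
orientation: [2.387, 2.036, 0.002]
contact_force: [0.6, -0.6, -1.7]
opening: 0.0389
grip_force: 30.0
```

```bash
python3 -m jog '[[0.9,3.9,0,0,0,0,-1],[0.9,3.9,0,0,0,0,-1],[0.9,3.9,0,0,0,0,-1],[0.9,3.9,0,0,0,0,-1],[0.9,3.9,0,0,0,0,-1],[0.9,3.9,0,0,0,0,-1],[0.9,3.9,0,0,0,0,-1],[0.9,3.9,0,0,0,0,-1],[0.9,3.9,0,0,0,0,-1],[0.9,3.9,0,0,0,0,-1],[0,0,0,0,0,0,-1],[0,0,0,0,0,0,-1],[0,0,0,0,0,0,-1],[0,0,0,0,0,0,-1]]'; python3 -c "
from h import *
st()"
```

```text
t: 26.02
tool_pos: [0.5584, 0.0017, 0.2309]
orientation: [2.392, 2.037, 0.0]
contact_force: [-0.3, 0.5, -1.4]
opening: 0.0392
grip_force: 30.0
t 26.02 pos [55.84  0.17 23.09] yaw -9.15 z [ 0. -0. -1.] q [-0.55  0.35  0.61  1.77 -0.22  1.09 -0.03] F [-0.3  0.5 -1.4] op 39.2
```

```bash
python3 -m jog '[[0.05,0,-4,0,0,0,-1],[0,0,-4,0,0,0,-1],[0,0,-4,0,0,0,-1],[0,0,-1,0,0,0,-1],[0,0,-0.5,0,0,0,-1],[0,0,0,0,0,0,-1],[0,0,0,0,0,0,-1]]'; python3 -m jog '[[0,0,-0.4,0,0,0,-1],[0,0,0,0,0,0,-1]]';python3 -m jog '[[0,0,-0.4,0,0,0,-1],[0,0,0,0,0,0,-1]]';python3 -m jog '[[0,0,-0.3,0,0,0,-1],[0,0,0,0,0,0,-1]]';python3 -m jog '[[0,0,-0.3,0,0,0,-1],[0,0,0,0,0,0,-1]]'
```

```text
t: 26.9
tool_pos: [0.5599, 0.0028, 0.097]
orientation: [2.389, 2.038, 0.003]
contact_force: [0.4, 0.5, -2.2]
opening: 0.0391
grip_force: 30.0
t: 27.15
tool_pos: [0.5592, 0.0025, 0.0923]
orientation: [2.39, 2.038, 0.001]
contact_force: [-0.6, 0.4, -1.9]
opening: 0.0389
grip_force: 30.0
t: 27.4
tool_pos: [0.5589, 0.003, 0.0874]
orientation: [-2.389, -2.039, 0.0]
contact_force: [-0.4, 0.1, -2.1]
opening: 0.0391
grip_force: 30.0
t: 27.65
tool_pos: [0.559, 0.0028, 0.0845]
orientation: [-2.39, -2.039, 0.0]
contact_force: [0.2, 0.1, -2.2]
opening: 0.039
grip_force: 30.0
t: 27.9
tool_pos: [0.559, 0.0027, 0.0815]
orientation: [-2.39, -2.039, 0.0]
contact_force: [-0.3, -0.2, -2.8]
opening: 0.0391
grip_force: 30.0
```

```bash
python3 -m jog '[[0,0,-0.1,0,0,0,0.2],[0,0,0,0,0,0,0.2],[0,0,0,0,0,0,0.2],[0,0,0,0,0,0,0.2],[0,0,4,0,0,0,0.2],[0,0,5,0,0,0,0.4],[0,0,5,0,0,0,0.4],[0,0,3,0,0,0,0.4],[0,0,3,0,0,0,0.4],[0,0,0,0,0,0,0.4],[0,0,0,0,0,0,0.4]]'; python3 -c "
from h import *
st();p,d,X,T,K=grab('wrist')
flasks(X,.098,.112)";python3 -m jog '[[-0.6,3.7,0,0,0,-0.008,0],[-0.6,3.7,0,0,0,-0.008,0],[-0.6,3.7,0,0,0,-0.008,0],[-0.6,3.7,0,0,0,-0.008,0],[-0.6,3.7,0,0,0,-0.008,0],[-0.6,3.7,0,0,0,-0.008,0],[-0.6,3.7,0,0,0,-0.008,0],[-0.6,3.7,0,0,0,-0.008,0],[-0.6,3.7,0,0,0,-0.008,0],[0,0,0,0,0,0,0],[0,0,0,0,0,0,0],[0,0,0,0,0,0,0],[0,0,0,0,0,0,0]]'; python3 -c "
from h import *
st();p,d,X,T,K=grab('wrist','w3')
z=X[...,2];blobs((z>.006)&(z<.02),X,300);blobs((z>.07)&(z<.085),X,30)"
```

```text
t: 29.28
tool_pos: [0.5586, 0.0028, 0.2801]
orientation: [-2.389, -2.039, 0.001]
contact_force: [0.0, -0.0, 0.1]
opening: 0.0644
grip_force: 0.0
t 29.27 pos [55.86  0.28 28.01] yaw -9.05 z [-0.001  0.    -1.   ] q [-0.57  0.31  0.63  1.69 -0.2   1.2  -0.05] F [ 0.  -0.   0.1] op 64.4
61 px [327.   0.] enc [63.02 17.65] r 14.3 fit [63.03 17.81] z 0.1028
496 px [365. 111.] enc [65.78  6.76] r 20.0 fit [65.72  6.78] z 0.1042
78 px [558. 147.] enc [86.81 -0.41] r 15.8 fit [88.36 -0.28] z 0.0992
396 px [283. 185.] enc [55.95  0.31] r 19.9 fit [55.98  0.34] z 0.1043
425 px [361. 185.] enc [64.66 -1.13] r 19.8 fit [64.62 -1.09] z 0.1041
74 px [318. 269.] enc [ 58.5  -10.71] r 14.5 fit [ 58.49 -10.7 ] z 0.1058
t: 30.95
tool_pos: [0.5054, 0.3348, 0.2808]
orientation: [2.463, 1.95, 0.0]
contact_force: [-0.7, 0.3, -0.2]
opening: 0.0458
grip_force: 0.0
t 30.95 pos [50.54 33.48 28.08] yaw -13.27 z [ 0. -0. -1.] q [-1.05  0.39  0.54  1.57 -0.21  1.24 -0.71] F [-0.7  0.3 -0.2] op 45.8
3923 px [269.7 120. ] w [0.5044 0.4036 0.0117] ang 76.25 sd [0.0104 0.0733] ext [0.089 0.244 0.008]
736 px [415.4  86.2] w [0.703  0.4036 0.0131] ang 116.38 sd [0.005  0.0446] ext [0.077 0.13  0.014]
362 px [459.  170.7] w [0.75   0.2777 0.0131] ang 60.85 sd [0.0098 0.0233] ext [0.058 0.072 0.014]
679 px [495.6 315.2] w [0.7928 0.0206 0.0105] ang 85.34 sd [0.0099 0.0181] ext [0.042 0.072 0.005]
2281 px [456.1  50.5] w [0.7225 0.4302 0.0774] ang 109.69 sd [0.0134 0.0318] ext [0.083 0.113 0.015]
109 px [131.7  94.5] w [0.3607 0.4705 0.0716] ang -145.61 sd [0.0029 0.0043] ext [0.018 0.015 0.004]
456 px [267.5 132.9] w [0.5018 0.3932 0.0762] ang 75.93 sd [0.004  0.0126] ext [0.022 0.044 0.006]
```

View pics/w3.png

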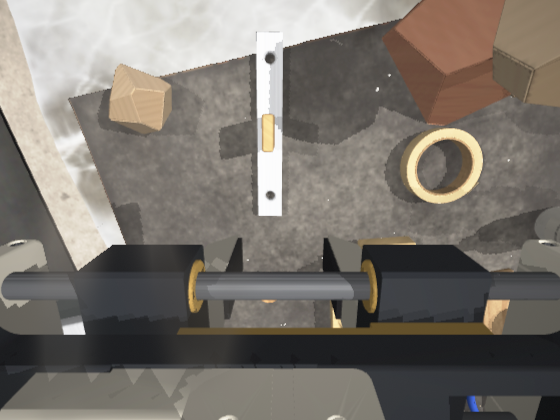

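Bar: handle at (268,133), holes near (269,58) and (270,195), and it hasn't been knocked. I'll move over it and refine.

```bash
python3 - <<'E'
from h import *
p,d,X,T,K=grab("wrist")
z=X[...,2];M=((z>.006)&(z<.02))
L,n=ND.label(M);m=L==L[180,270]
pts=(X[m][:,:2]*1000).astype(np.float32);print("rect",cv2.minAreaRect(pts))
g=cv2.cvtColor(p,cv2.COLOR_RGB2GRAY)
H=[]
for u0,v0 in ((269,58),(270,195)):
    w=(slice(v0-8,v0+9),slice(u0-8,u0+9));b=np.clip(130-g[w].astype(float),0,None);vv,uu=np.mgrid[w]
    u,v=(uu*b).sum()/b.sum(),(vv*b).sum()/b.sum();H.append(pix2plane(u,v,T,K,.011));print(u,v,H[-1])
print("mid",(H[0]+H[1])/2,"len",np.linalg.norm(H[0]-H[1]),np.degrees(np.arctan2(*(H[0]-H[1])[[1,0]])))
E
python3 -m jog '[[-0.2,2.9,-5,0,0,-0.012,0],[-0.2,2.9,-5,0,0,0,0],[0,0,-4,0,0,0,0],[0,0,0,0,0,0,0],[0,0,0,0,0,0,0],[0,0,0,0,0,0,0]]'; python3 -c "
from h import *
st();p,d,X,T,K=grab('wrist')
z=X[...,2];blobs((z>.07)&(z<.085),X,30)"
```

```text
rect ((501.4042663574219, 392.92681884765625), (243.7492218017578, 34.1364860534668), 76.25263214111328)
269.4218864245674 58.09164026322203 [0.52330337 0.48215974 0.011     ]
270.0623853211009 194.62935779816513 [0.48035491 0.30523113 0.011     ]
mid [0.50182914 0.39369543 0.011     ] len 0.18206676165221253 76.35567204557235
t: 31.8
tool_pos: [0.5024, 0.394, 0.1431]
orientation: [-2.474, -1.936, -0.006]
contact_force: [0.5, -0.6, 0.1]
opening: 0.0456
grip_force: 0.0
t 31.8 pos [50.24 39.4  14.31] yaw -13.92 z [ 0.003  0.002 -1.   ] q [-1.06  0.56  0.48  1.67 -0.3   0.98 -0.73] F [ 0.5 -0.6  0.1] op 45.6
1908 px [550.6  91.6] w [0.7091 0.4363 0.074 ] ang 83.03 sd [0.0028 0.0211] ext [0.019 0.093 0.012]
230 px [ 76.1 163.3] w [0.3607 0.4706 0.0716] ang -143.78 sd [0.0028 0.0045] ext [0.017 0.016 0.004]
941 px [280.6 214.6] w [0.5019 0.3947 0.076 ] ang 76.35 sd [0.004  0.0124] ext [0.022 0.044 0.009]
```

```bash
python3 -m jog '[[-0.05,-0.05,-4,0,0,0.004,0],[0,0,-4,0,0,0,0],[0,0,-2.5,0,0,0,0],[0,0,0,0,0,0,0],[0,0,0,0,0,0,0],[0,0,0,0,0,0,0],[0,0,0,0,0,0,0]]';python3 -c "
from h import *
st()"; python3 -m jog '[[0,0,0,0,0,0,-1],[0,0,0,0,0,0,-1],[0,0,0,0,0,0,-1],[0,0,0,0,0,0,-1],[0,0,0,0,0,0,-1],[0,0,0.5,0,0,0,-1],[0,0,3,0,0,0,-1],[0,0,4,0,0,0,-1],[0,0,0,0,0,0,-1],[0,0,0,0,0,0,-1]]';python3 -c "
from h import *
st()"
```

```text
t: 32.72
tool_pos: [0.501, 0.3937, 0.0368]
orientation: [-2.469, -1.942, -0.003]
contact_force: [0.5, -0.2, -0.6]
opening: 0.0457
grip_force: 0.0
t 32.73 pos [50.1  39.37  3.68] yaw -13.64 z [ 0.001  0.001 -1.   ] q [-1.02  0.68  0.41  1.75 -0.37  0.78 -0.67] F [ 0.5 -0.2 -0.6] op 45.7
t: 33.98
tool_pos: [0.4998, 0.393, 0.1101]
orientation: [-2.469, -1.942, 0.002]
contact_force: [0.3, -0.2, -4.3]
opening: 0.014
grip_force: 30.0
t 33.98 pos [49.98 39.3  11.01] yaw -13.63 z [-0.001 -0.001 -1.   ] q [-1.05  0.59  0.46  1.7  -0.32  0.92 -0.7 ] F [ 0.3 -0.2 -4.3] op 14.0
```

```bash
python3 -m jog '[[0,0,5,0,0,0,-1],[0,0,6,0,0,0,-1],[1.1,-3.6,0,0,0,0.008,-1],[1.1,-3.6,0,0,0,0.008,-1],[1.1,-3.6,0,0,0,0.008,-1],[1.1,-3.6,0,0,0,0.008,-1],[1.1,-3.6,0,0,0,0.008,-1],[1.1,-3.6,0,0,0,0.008,-1],[1.1,-3.6,0,0,0,0.008,-1],[1.1,-3.6,0,0,0,0.008,-1],[1.1,-3.6,0,0,0,0.008,-1],[0.8,-3.2,0,0,0,0.008,-1],[0,0,0,0,0,0,-1],[0,0,0,0,0,0,-1],[0,0,0,0,0,0,-1],[0,0,0,0,0,0,-1],[0,0,0,0,0,0,-1]]';python3 -c "
from h import *
st();p,d,X,T,K=grab('wrist','w4')
z=X[...,2];blobs((z>.18)&(z<.21),X,60);blobs((z>.08)&(z<.0965),X,20)
p,d,X,T,K=grab('top')
z=X[...,2];print('top');blobs((z>.185)&(z<.21),X,60)
p,d,X,T,K=grab('scene','s4')"
```

```text
t: 36.1
tool_pos: [0.6074, 0.0378, 0.2207]
orientation: [-2.389, -2.04, -0.0]
contact_force: [-0.0, -0.4, -2.9]
opening: 0.0136
grip_force: 30.0
t 36.1 pos [60.74  3.78 22.07] yaw -9.01 z [ 0.  0. -1.] q [-0.53  0.44  0.55  1.66 -0.25  1.11 -0.06] F [-0.  -0.4 -2.9] op 13.6
11287 px [282.4 121.5] w [0.6189 0.1063 0.1969] ang 80.94 sd [0.0102 0.0333] ext [0.052 0.127 0.025]
60 px [264.7 322.8] w [ 0.5854 -0.0253  0.1966] ang 68.61 sd [0.0013 0.0029] ext [0.006 0.011 0.002]
62 px [300.1 323. ] w [ 0.61   -0.0294  0.1965] ang 91.09 sd [0.0014 0.0028] ext [0.006 0.012 0.002]
388 px [554.5  19.2] w [0.8635 0.1538 0.0845] ang 100.95 sd [0.0015 0.0086] ext [0.012 0.034 0.011]
43 px [319.4 139.7] w [0.6506 0.0851 0.0892] ang -159.81 sd [0.001  0.0061] ext [0.021 0.008 0.016]
159 px [338.3 163.8] w [0.6658 0.0595 0.0884] ang -136.27 sd [0.0043 0.01  ] ext [0.027 0.028 0.016]
698 px [549.4 189. ] w [0.8684 0.0021 0.0883] ang 86.99 sd [0.0037 0.015 ] ext [0.019 0.061 0.016]
151 px [242.8 218. ] w [0.5646 0.0201 0.0888] ang 166.75 sd [0.0018 0.0081] ext [0.029 0.01  0.016]
150 px [322.1 218.7] w [0.6438 0.0068 0.0886] ang 177.87 sd [0.002  0.0084] ext [0.031 0.01  0.016]
75 px [228.4 239.3] w [ 0.5451 -0.0009  0.0872] ang 103.4 sd [0.001  0.0049] ext [0.007 0.019 0.016]
67 px [337.3 239.6] w [ 0.6566 -0.0189  0.0871] ang 58.84 sd [0.0009 0.0047] ext [0.01  0.017 0.015]
top
1007 px [277.7  43.6] w [1.0222 0.0078 0.199 ] ang 140.76 sd [0.0286 0.0323] ext [0.171 0.136 0.025]
855 px [111.1 142.9] w [0.7723 0.4164 0.1988] ang -174.38 sd [0.0335 0.0641] ext [0.208 0.14  0.025]
267 px [ 59.6 126.8] w [0.813  0.5462 0.1968] ang -156.76 sd [0.0069 0.0314] ext [0.102 0.061 0.025]
409 px [298.5 215.5] w [ 0.5942 -0.0438  0.1958] ang 82.6 sd [0.0102 0.0219] ext [0.042 0.078 0.015]
```

View pics/w4.png

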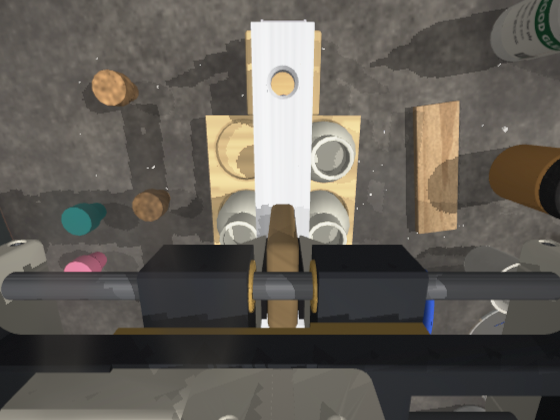

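The bar is held level, with the hole at (284,82). The hole and bar edges give the offset from the pins.

```bash
cat > bar.py <<'E'
from h import *
s=st();zt=s["tool_pos"][2]-.0368+.012
p,d,X,T,K=grab("wrist")
z=X[...,2];M=(abs(z-zt)<.006);L,n=ND.label(M);k=np.argmax(ND.sum(M,L,range(1,n+1)))+1;m=L==k
P=X[m];A=np.c_[P[:,:2]-P[:,:2].mean(0),np.ones(len(P))];c=np.linalg.lstsq(A,P[:,2],rcond=None)[0]
yv=np.array([.1564,.9877]);print("tilt along y (mm per 100mm)",round(c[:2]@yv*100,2),"along x",round(c[:2]@np.array([.9877,-.1564])*100,2))
print("rect",cv2.minAreaRect((P[:,:2]*1000).astype(np.float32)))
t=(P[:,:2]-P[:,:2].mean(0))@yv;e=P[:,:2].mean(0)+yv*(t.max());print("far end y-extent -> centre along y",np.round((P[:,:2]@yv).max()*100-12.2,2),"home along y",np.round(np.array([60.85,3.5])@yv,2))
# hole: missing interior region
F=ND.binary_fill_holes(m)&~m;L2,n2=ND.label(F)
for i in range(1,n2+1):
    q=L2==i
    if q.sum()>60:
        v,u=np.nonzero(q);print("hole px",q.sum(),u.mean(),v.mean(),np.round(pix2plane(u.mean(),v.mean(),T,K,zt)*100,2))
E
python3 bar.py
```

```text
t 36.25 pos [60.75  3.74 22.08] yaw -9.04 z [ 0.  0. -1.] q [-0.53  0.44  0.55  1.66 -0.25  1.11 -0.06] F [ 0.7 -0.5 -3.1] op 13.7
tilt along y (mm per 100mm) 0.12 along x -0.13
rect ((617.6075439453125, 97.21682739257812), (123.27696228027344, 34.14977264404297), 80.96540832519531)
far end y-extent -> centre along y 13.23 home along y 12.97
hole px 472 282.4258474576271 83.39830508474576 [62.25 12.81 19.6 ]
```

```bash
python3 -m jog '[[0.05,-0.25,-3,0,0,0,-1],[0,0,-3,0,0,0,-1],[0,0,-1.8,0,0,0,-1],[0,0,0,0,0,0,-1],[0,0,0,0,0,0,-1],[0,0,0,0,0,0,-1],[0,0,0,0,0,0,-1]]'; python3 bar.py; python3 - <<'E'
from h import *
p,d,X,T,K=grab("wrist")
cv2.imwrite("pics/w5.png",cv2.resize(p[:200,190:380,::-1],None,fx=3,fy=3))
E
```

```text
t: 37.17
tool_pos: [0.6085, 0.0348, 0.1435]
orientation: [2.389, 2.039, 0.002]
contact_force: [-0.1, 0.1, -3.0]
opening: 0.0137
grip_force: 30.0
t 37.17 pos [60.85  3.48 14.35] yaw -9.05 z [ 0.001  0.    -1.   ] q [-0.5   0.52  0.52  1.74 -0.31  0.96 -0.02] F [-0.1  0.1 -3. ] op 13.7
tilt along y (mm per 100mm) 0.17 along x 0.09
rect ((618.5380859375, 94.59881591796875), (123.6731948852539, 34.16381072998047), 80.85344696044922)
far end y-extent -> centre along y 13.0 home along y 12.97
hole px 469 282.40085287846483 83.43496801705757 [62.35 12.54 11.87]
```

View pics/w5.png

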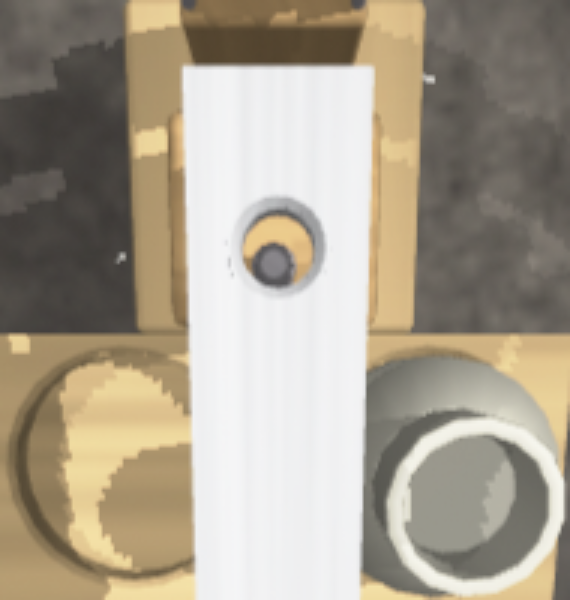

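Through the hole at (282,83), the pin tip shows at full-image (281,88). I'll project it onto z = 96 mm.

```bash
python3 - <<'E'
from h import *
p,d,X,T,K=grab("wrist")
for z in (.096,.093): print(np.round(pix2plane(281.0,87.8,T,K,z)*100,2))
v,u=np.mgrid[:420,:560];m=(abs(u-282)<12)&(abs(v-84)<14)
for a,b in ((.092,.1),(.085,.092),(.08,.1)):
    q=m&(X[...,2]>a)&(X[...,2]<b);print(q.sum(),np.round(X[q].mean(0)*100,2),np.round([u[q].mean(),v[q].mean()],1))
E
```

```text
[62.23 12.53  9.6 ]
[62.24 12.55  9.3 ]
142 [62.24 12.51  9.45] [281.1  88.2]
40 [62.24 12.5   9.1 ] [281.3  88.8]
183 [62.24 12.51  9.37] [281.2  88.4]
```

```bash
python3 -m jog '[[-0.08,0,-0.6,0,0,0,-1],[0,0,-0.6,0,0,0,-1],[0,0,0,0,0,0,-1],[0,0,0,0,0,0,-1]]';python3 -m jog '[[0,0,-0.5,0,0,0,-1],[0,0,0,0,0,0,-1]]';python3 -m jog '[[0,0,-0.5,0,0,0,-1],[0,0,0,0,0,0,-1]]'; python3 bar.py
```

```text
t: 37.83
tool_pos: [0.6072, 0.0346, 0.1307]
orientation: [2.39, 2.039, -0.0]
contact_force: [0.2, -0.3, -3.4]
opening: 0.0139
grip_force: 30.0
t: 38.08
tool_pos: [0.6069, 0.0347, 0.1253]
orientation: [-2.39, -2.039, 0.001]
contact_force: [0.3, 0.1, -3.3]
opening: 0.0138
grip_force: 30.0
t: 38.33
tool_pos: [0.6069, 0.0347, 0.1203]
orientation: [-2.39, -2.039, 0.001]
contact_force: [-0.8, -0.4, -2.8]
opening: 0.0141
grip_force: 30.0
t 38.33 pos [60.69  3.47 12.03] yaw -9.06 z [-0.001 -0.    -1.   ] q [-0.49  0.55  0.51  1.77 -0.32  0.91 -0.  ] F [-0.8 -0.4 -2.8] op 14.1
tilt along y (mm per 100mm) 0.1 along x -0.19
rect ((616.8786010742188, 94.4189453125), (123.3556900024414, 34.216827392578125), 80.92652130126953)
far end y-extent -> centre along y 12.94 home along y 12.97
hole px 466 282.32832618025753 83.45278969957081 [62.18 12.54  9.55]
```

```bash
python3 -m jog '[[0.05,0,-0.5,0,0,0,-1],[0,0,0,0,0,0,-1]]';python3 -m jog '[[0,0,-0.5,0,0,0,-1],[0,0,0,0,0,0,-1]]';python3 -m jog '[[0,0,-0.3,0,0,0,-1],[0,0,0,0,0,0,-1]]';python3 -m jog '[[0,0,-0.1,0,0,0,-1],[0,0,0,0,0,0,-1]]'
```

```text
t: 38.62
tool_pos: [0.6075, 0.0348, 0.1153]
orientation: [-2.39, -2.039, 0.001]
contact_force: [-0.4, 1.0, -3.2]
opening: 0.0139
grip_force: 30.0
t: 38.88
tool_pos: [0.6074, 0.0348, 0.1103]
orientation: [-2.39, -2.039, 0.001]
contact_force: [0.1, -1.1, -3.0]
opening: 0.0139
grip_force: 30.0
t: 39.12
tool_pos: [0.6076, 0.0347, 0.1075]
orientation: [-2.39, -2.039, 0.0]
contact_force: [0.1, 0.7, -3.3]
opening: 0.0138
grip_force: 30.0
t: 39.38
tool_pos: [0.6077, 0.0348, 0.1067]
orientation: [2.39, 2.039, 0.0]
contact_force: [0.2, -0.1, -3.0]
opening: 0.0139
grip_force: 30.0
```

```bash
python3 -m jog '[[0,0,-0.1,0,0,0,-1],[0,0,0,0,0,0,-1],[0,0,0,0,0,0,-1]]';python3 -m jog '[[0,0,0,0,0,0,-0.2],[0,0,0,0,0,0,-0.2],[0,0,0,0,0,0,-0.2],[0,0,0,0,0,0,-0.2],[0,0,0,0,0,0,-0.2],[0,0,4,0,0,0,-0.2],[0,0,5,0,0,0,-0.2],[0,0,3,0,0,0,-1],[0,0,0,0,0,0,-1],[0,0,0,0,0,0,-1],[0,0,0,0,0,0,-1]]'; python3 - <<'E'
from h import *
st();p,d,X,T,K=grab("wrist","w6")
z=X[...,2];M=(z>.076)&(z<.088)&(abs((X[...,0]-.6085)*.9877-(X[...,1]-.035)*.1564)<.0165)
P=X[M];P=P[abs(P[:,1]-.035)<.125];A=np.c_[P[:,:2]-[.6085,.035],np.ones(len(P))];c=np.linalg.lstsq(A,P[:,2],rcond=None)[0];print(c,len(P))
E
```

```text
t: 39.75
tool_pos: [0.6078, 0.0348, 0.1058]
orientation: [2.39, 2.039, 0.0]
contact_force: [0.2, -0.1, -2.2]
opening: 0.0138
grip_force: 30.0
t: 41.12
tool_pos: [0.607, 0.0348, 0.2245]
orientation: [-2.389, -2.038, 0.003]
contact_force: [-1.3, -0.4, -0.1]
opening: 0.0022
grip_force: 0.0
t 41.12 pos [60.7   3.48 22.45] yaw -9.06 z [-0.002 -0.    -1.   ] q [-0.53  0.44  0.56  1.65 -0.25  1.13 -0.06] F [-1.3 -0.4 -0.1] op 2.2
[-0.00027557 -0.00024181  0.08162961] 4823
```

View pics/w6.png

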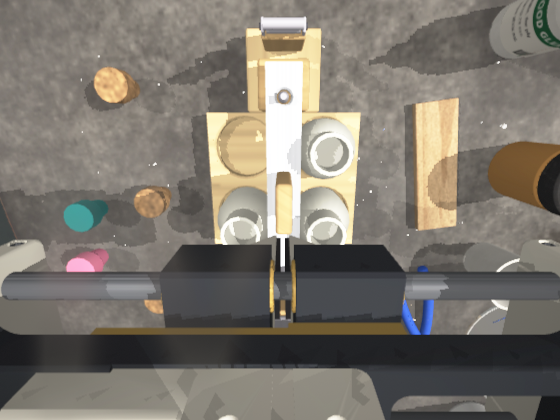

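The bar lies home and level (top 81.6 mm), with the pin showing through its hole at (285,96). Next is the left strap, pushed with closed fingers.

```bash
python3 -m jog '[[0.6,3.6,0,0,0,0,-1],[0.6,3.6,0,0,0,0,-1],[0.6,3.6,0,0,0,0,-1],[0.6,3.5,0,0,0,0,-1],[0.5,3.5,0,0,0,0,-1],[0,0,-3.5,0,0,0,-1],[0,0,-3.5,0,0,0,-1],[0,0,-3.2,0,0,0,-1],[0,0,0,0,0,0,-1],[0,0,0,0,0,0,-1],[0,0,0,0,0,0,-1]]';python3 -m jog '[[-0.16,-1,0,0,0,0,-1],[-0.16,-1,0,0,0,0,-1],[-0.16,-1,0,0,0,0,-1],[0,0,0,0,0,0,-1]]';python3 -m jog '[[-0.16,-1,0,0,0,0,-1],[-0.16,-1,0,0,0,0,-1],[0,0,0,0,0,0,-1]]'
```

```text
t: 42.55
tool_pos: [0.6377, 0.2128, 0.1253]
orientation: [2.389, 2.038, 0.004]
contact_force: [-0.0, -0.4, -0.9]
opening: 0.0003
grip_force: 0.0
t: 43.05
tool_pos: [0.6319, 0.1815, 0.124]
orientation: [2.391, 2.037, 0.0]
contact_force: [0.0, 1.0, 1.7]
opening: 0.0003
grip_force: 0.7
t: 43.42
tool_pos: [0.6287, 0.1606, 0.1239]
orientation: [2.391, 2.036, -0.001]
contact_force: [-0.3, -0.6, 2.5]
opening: 0.0002
grip_force: 1.6
```

```bash
python3 -m jog '[[0,-0.2,-0.8,0,0,0,-1],[0,-0.2,-0.8,0,0,0,-1],[0,0,0,0,0,0,-1]]';python3 -m jog '[[0,0,-0.7,0,0,0,-1],[0,0,0,0,0,0,-1]]';python3 -m jog '[[0,0,-0.5,0,0,0,-1],[0,0,0,0,0,0,-1],[0,0,0,0,0,0,-1]]'
```

```text
t: 43.8
tool_pos: [0.628, 0.1586, 0.1067]
orientation: [-2.389, -2.039, 0.003]
contact_force: [-0.5, 0.5, 0.3]
opening: 0.0003
grip_force: 0.0
t: 44.05
tool_pos: [0.6282, 0.1589, 0.1]
orientation: [-2.389, -2.039, 0.002]
contact_force: [-0.6, 0.3, 0.2]
opening: 0.0007
grip_force: 0.0
t: 44.42
tool_pos: [0.6288, 0.1587, 0.0958]
orientation: [2.39, 2.039, 0.0]
contact_force: [0.6, 0.6, -0.8]
opening: 0.0002
grip_force: 0.0
```

```bash
python3 -m jog '[[0,0,-0.5,0,0,0,-1],[0,0,0,0,0,0,-1]]';python3 -m jog '[[0,0,4,0,0,0,-1],[0,0,5,0,0,0,-1],[0,0,4,0,0,0,-1],[-0.6,-3.8,0,0,0,0,-1],[-0.6,-3.8,0,0,0,0,-1],[-0.6,-3.8,0,0,0,0,-1],[-0.6,-3.8,0,0,0,0,-1],[-0.6,-3.8,0,0,0,0,-1],[-0.6,-3.8,0,0,0,0,-1],[-0.6,-3.8,0,0,0,0,-1],[-0.6,-3.6,0,0,0,0,-1],[0,0,-3.5,0,0,0,-1],[0,0,-3.5,0,0,0,-1],[0,0,-3,0,0,0,-1],[0,0,0,0,0,0,-1],[0,0,0,0,0,0,-1]]';python3 -m jog '[[0.16,1,0,0,0,0,-1],[0.16,1,0,0,0,0,-1],[0.16,1,0,0,0,0,-1],[0,0,0,0,0,0,-1]]';python3 -m jog '[[0.16,1,0,0,0,0,-1],[0.16,1,0,0,0,0,-1],[0,0,0,0,0,0,-1]]'
```

```text
t: 44.68
tool_pos: [0.6288, 0.1587, 0.0906]
orientation: [2.39, 2.039, 0.0]
contact_force: [-0.5, -0.1, 1.0]
opening: 0.0008
grip_force: 0.0
t: 46.68
tool_pos: [0.5813, -0.1436, 0.1218]
orientation: [2.389, 2.038, 0.001]
contact_force: [0.4, 0.1, 0.5]
opening: 0.0004
grip_force: 0.0
t: 47.18
tool_pos: [0.5859, -0.1121, 0.1209]
orientation: [2.388, 2.041, 0.001]
contact_force: [0.7, -1.1, 2.2]
opening: 0.0003
grip_force: 0.8
t: 47.55
tool_pos: [0.589, -0.0915, 0.1206]
orientation: [-2.387, -2.041, -0.001]
contact_force: [0.1, -0.3, 0.6]
opening: 0.0004
grip_force: 0.4
```

```bash
python3 -m jog '[[0,0.2,-0.8,0,0,0,-1],[0,0.2,-0.8,0,0,0,-1],[0,0,0,0,0,0,-1]]';python3 -m jog '[[0,0,-0.7,0,0,0,-1],[0,0,0,0,0,0,-1]]';python3 -m jog '[[0,0,-0.6,0,0,0,-1],[0,0,0,0,0,0,-1],[0,0,0,0,0,0,-1]]'; python3 -m jog '[[0,0,4,0,0,0,-1],[0,0,5,0,0,0,-1],[0,0,5,0,0,0,-1],[-3,0,3,0,0,0,0.3],[-4,0,3,0,0,0,0.3],[-4,0,0,0,0,0,0.3],[-4,0,0,0,0,0,0.3],[0,0,0,0,0,0,0.3],[0,0,0,0,0,0,0.3],[0,0,0,0,0,0,0.3],[0,0,0,0,0,0,0.3]]';python3 - <<'E'
from h import *
st();p,d,X,T,K=grab("wrist","w7");z=X[...,2]
blobs((z>.036)&(z<.05)&(X[...,0]<.5),X,100)
print("straps");blobs((z>.084)&(z<.097)&(X[...,0]>.55)&(X[...,0]<.68)&(X[...,1]<.22),X,20)
E
```

```text
t: 47.92
tool_pos: [0.5879, -0.0889, 0.1036]
orientation: [-2.389, -2.038, 0.002]
contact_force: [-0.3, -0.3, -0.9]
opening: 0.0007
grip_force: 0.0
t: 48.18
tool_pos: [0.5883, -0.0893, 0.0971]
orientation: [-2.39, -2.038, 0.001]
contact_force: [0.6, 0.3, 0.5]
opening: 0.0006
grip_force: 0.0
t: 48.55
tool_pos: [0.5887, -0.0893, 0.0918]
orientation: [2.39, 2.039, -0.0]
contact_force: [-0.2, -0.3, 0.5]
opening: 0.0004
grip_force: 0.0
t: 49.92
tool_pos: [0.4393, -0.0893, 0.2916]
orientation: [2.39, 2.039, -0.001]
contact_force: [-0.7, 0.6, -0.2]
opening: 0.0598
grip_force: 0.0
t 49.92 pos [43.93 -8.93 29.16] yaw -9.06 z [-0.    -0.001 -1.   ] q [-0.5   0.07  0.63  1.91 -0.04  1.17 -0.01] F [-0.7  0.6 -0.2] op 59.8
701 px [274.1  74. ] w [0.4493 0.0359 0.0436] ang 105.94 sd [0.0089 0.009 ] ext [0.035 0.035 0.01 ]
683 px [206.9  89.2] w [0.3627 0.0318 0.0436] ang 154.05 sd [0.0089 0.0091] ext [0.035 0.035 0.01 ]
609 px [ 10.6 164.4] w [ 0.0793 -0.0195  0.0427] ang 90.05 sd [0.0037 0.0206] ext [0.021 0.081 0.014]
596 px [202.6 144.6] w [ 0.3416 -0.0345  0.0435] ang -170.52 sd [0.0089 0.0092
[... 342 characters left out ...]
 [460.4  21. ] w [0.6512 0.0497 0.0912] ang 161.51 sd [0.0006 0.0046] ext [0.016 0.006 0.013]
214 px [413.4  45.8] w [0.6017 0.0337 0.0908] ang 83.97 sd [0.0016 0.0135] ext [0.01  0.044 0.013]
196 px [438.8  86.1] w [ 0.628  -0.0114  0.0907] ang 91.18 sd [0.004  0.0109] ext [0.016 0.038 0.013]
135 px [386.9  78.5] w [0.5716 0.0056 0.0909] ang 102.14 sd [0.0036 0.0094] ext [0.018 0.031 0.013]
208 px [464.6  80.9] w [ 0.6563 -0.0104  0.0907] ang 93.71 sd [0.0035 0.0092] ext [0.015 0.031 0.013]
75 px [408.1 132.5] w [ 0.5915 -0.0561  0.0921] ang 61.15 sd [0.0021 0.0024] ext [0.008 0.008 0.013]
1357 px [404.7 162.6] w [ 0.587  -0.0911  0.0898] ang 80.08 sd [0.0099 0.017 ] ext [0.044 0.061 0.01 ]
```

View pics/w7.png

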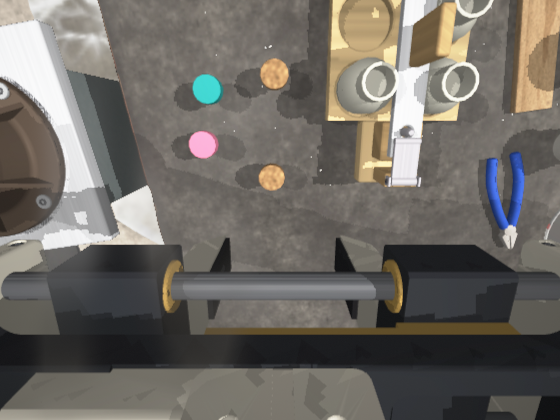

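The right strap lies flat and shut at (405,163). The corks are at (271,178) and (274,74), with the turquoise and pink decoys at (207,89) and (203,145). I'll take the cork at (42.4,-9.2).

```bash
python3 -m jog '[[-0.8,-0.2,-5,0,0,0,0.2],[-0.7,-0.1,-5,0,0,0,0.2],[0,0,-5,0,0,0,0.2],[0,0,-5,0,0,0,0.2],[0,0,-3,0,0,0,0.2],[0,0,-2,0,0,0,0.2],[0,0,0,0,0,0,0.2],[0,0,0,0,0,0,0.2],[0,0,0,0,0,0,0.2]]'; python3 -c "
from h import *
st()"
```

```text
t: 51.1
tool_pos: [0.4245, -0.0923, 0.0426]
orientation: [2.389, 2.039, 0.002]
contact_force: [-0.8, 0.1, 0.2]
opening: 0.0549
grip_force: 0.0
t 51.1 pos [42.45 -9.23  4.26] yaw -9.05 z [ 0.002  0.    -1.   ] q [-0.28  0.44  0.49  2.25 -0.4   0.53  0.35] F [-0.8  0.1  0.2] op 54.9
```

```bash
python3 -m jog '[[0,0,-0.8,0,0,0,0.2],[0,0,-0.6,0,0,0,0.2],[0,0,0,0,0,0,0.2],[0,0,0,0,0,0,0.2]]'; python3 -m jog '[[0,0,0,0,0,0,-1],[0,0,0,0,0,0,-1],[0,0,0,0,0,0,-1],[0,0,0,0,0,0,-1],[0,0,0.5,0,0,0,-1],[0,0,3,0,0,0,-1],[0,0,5,0,0,0,-1],[0,0,5,0,0,0,-1],[0,0,5,0,0,0,-1]]'
```

```text
t: 51.6
tool_pos: [0.4236, -0.0923, 0.0277]
orientation: [-2.39, -2.039, 0.0]
contact_force: [0.5, 0.0, -0.0]
opening: 0.0551
grip_force: 0.0
t: 52.72
tool_pos: [0.4232, -0.0924, 0.2145]
orientation: [-2.39, -2.039, 0.0]
contact_force: [1.9, 1.4, 0.1]
opening: 0.0349
grip_force: 30.0
```

```bash
python3 -m jog '[[3.2,1.2,0,0,0,0,-1],[3.2,1.2,0,0,0,0,-1],[3.2,1.2,0,0,0,0,-1],[3.2,1.2,0,0,0,0,-1],[3.2,1.1,0,0,0,0,-1],[3.2,1.1,0,0,0,0,-1],[3.1,1.1,0,0,0,0,-1],[0,0,0,0,0,0,-1],[0,0,0,0,0,0,-1],[0,0,0,0,0,0,-1],[0,0,0,0,0,0,-1],[0,0,0,0,0,0,-1]]';python3 - <<'E'
from h import *
st();p,d,X,T,K=grab("wrist","w8");flasks(X,.098,.112)
z=X[...,2]
print("tool z",observe()["tool_pos"]);blobs((z>.20)&(z<.235),X,100)
print("strap");blobs((z>.084)&(z<.097)&(X[...,0]>.55)&(X[...,0]<.7)&(X[...,1]<.22)&(X[...,1]>.1),X,40)
E
```

```text
t: 54.22
tool_pos: [0.6465, -0.0114, 0.213]
orientation: [-2.39, -2.039, -0.0]
contact_force: [0.4, -0.3, 0.6]
opening: 0.0352
grip_force: 30.0
t 54.23 pos [64.65 -1.14 21.3 ] yaw -9.07 z [ 0.  0. -1.] q [-0.46  0.53  0.62  1.57 -0.33  1.15  0.07] F [ 0.4 -0.3  0.6] op 35.2
694 px [280. 108.] enc [65.79  6.79] r 19.8 fit [65.79  6.78] z 0.1044
131 px [238. 154.] enc [60.98  3.51] r 22.0 fit [59.06  3.89] z 0.1052
679 px [186. 200.] enc [56.01  0.3 ] r 20.1 fit [56.06  0.34] z 0.1041
596 px [279. 200.] enc [64.4  -1.08] r 19.9 fit [64.41 -1.01] z 0.1042
87 px [477. 403.] enc [ 82.74 -27.97] r 17.8 fit [ 88.07 -27.28] z 0.1055
tool z [ 0.64656287 -0.01132292  0.21293346]
3753 px [282.4 248.8] w [ 0.6483 -0.0036  0.2263] ang 170.73 sd [0.0056 0.0141] ext [0.066 0.026 0.026]
strap
1603 px [227.3  21.7] w [0.6257 0.1432 0.0898] ang 82.14 sd [0.0084 0.01  ] ext [0.034 0.041 0.013]
```

View pics/w8.png

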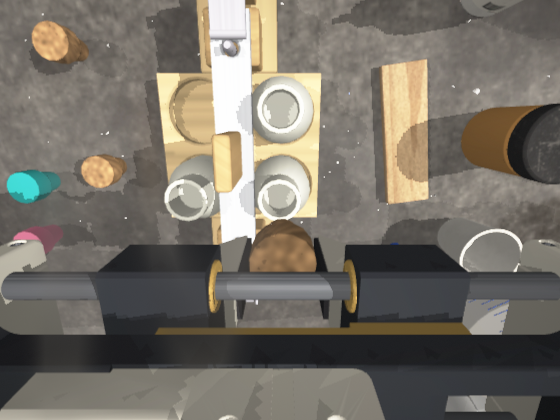

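Left strap is also flat and shut at (227,20). The third flask's rim at (279,200) has shifted about 2 mm within its pocket, so I'll correct for that and insert.

```bash
python3 -m jog '[[-0.25,0.1,-4,0,0,0,-1],[0,0,-3.6,0,0,0,-1],[0,0,0,0,0,0,-1],[0,0,0,0,0,0,-1],[0,0,0,0,0,0,-1]]';python3 -m jog '[[0,0,-0.7,0,0,0,-1],[0,0,-0.7,0,0,0,-1],[0,0,0,0,0,0,-1]]';python3 -m jog '[[0,0,-0.7,0,0,0,-1],[0,0,0,0,0,0,-1]]';python3 -m jog '[[0,0,-0.4,0,0,0,-1],[0,0,0,0,0,0,-1]]'
```

```text
t: 54.9
tool_pos: [0.6454, -0.0105, 0.1386]
orientation: [2.389, 2.038, 0.003]
contact_force: [-0.0, 0.1, -0.7]
opening: 0.035
grip_force: 30.0
t: 55.28
tool_pos: [0.6437, -0.0101, 0.122]
orientation: [-2.389, -2.039, 0.002]
contact_force: [-0.2, 0.1, -0.5]
opening: 0.0348
grip_force: 30.0
t: 55.52
tool_pos: [0.6438, -0.0102, 0.1151]
orientation: [-2.389, -2.039, 0.001]
contact_force: [0.2, -0.6, -0.5]
opening: 0.0349
grip_force: 30.0
t: 55.78
tool_pos: [0.644, -0.0103, 0.1115]
orientation: [-2.39, -2.039, 0.001]
contact_force: [0.4, -0.1, -1.4]
opening: 0.0346
grip_force: 30.0
```

```bash
python3 -m jog '[[0,0,-0.2,0,0,0,-1],[0,0,0,0,0,0,-1]]';python3 -m jog '[[0,0,-0.15,0,0,0,-1],[0,0,0,0,0,0,-1]]';python3 -m jog '[[0,0,-0.1,0,0,0,-1],[0,0,0,0,0,0,-1]]'
```

```text
t: 56.02
tool_pos: [0.6442, -0.0102, 0.1096]
orientation: [-2.39, -2.039, 0.0]
contact_force: [-0.6, 0.1, -0.9]
opening: 0.035
grip_force: 30.0
t: 56.28
tool_pos: [0.6446, -0.0104, 0.1089]
orientation: [2.39, 2.039, 0.001]
contact_force: [-1.6, -0.8, 4.1]
opening: 0.035
grip_force: 30.0
t: 56.52
tool_pos: [0.6451, -0.0104, 0.1087]
orientation: [2.389, 2.038, 0.003]
contact_force: [-2.9, 1.0, 11.0]
opening: 0.0354
grip_force: 30.0
```

```bash
python3 -m jog '[[0,0,0.15,0,0,0,0.1],[0,0,0,0,0,0,0.1],[0,0,0,0,0,0,0.1],[0,0,0,0,0,0,0.1],[0,0,3,0,0,0,0.1],[0,0,4,0,0,0,0.1],[0,0,4,0,0,0,0.1],[-3.2,0.8,0,0,0,0,0.2],[-3.2,0.8,0,0,0,0,0.2],[-3.2,0.8,0,0,0,0,0.2],[-3.2,0.8,0,0,0,0,0.2],[-3.2,0.7,0,0,0,0,0.2],[-3.4,0.7,0,0,0,0,0.2],[0,0,0,0,0,0,0.2],[0,0,0,0,0,0,0.2],[0,0,0,0,0,0,0.2],[0,0,0,0,0,0,0.2]]'; python3 - <<'E'
from h import *
st();p,d,X,T,K=grab("wrist");z=X[...,2]
blobs((z>.036)&(z<.05)&(X[...,0]<.5)&(X[...,0]>.3),X,100)
p,d,X,T,K=grab("top");z=X[...,2];flasks(X,.098,.112,20)
print("stop");blobs((z>.118)&(z<.13)&(X[...,0]>.55)&(X[...,0]<.7)&(abs(X[...,1])<.12),X,20)
E
```

```text
t: 58.65
tool_pos: [0.4508, 0.0354, 0.2186]
orientation: [2.39, 2.038, -0.001]
contact_force: [-0.7, -0.6, 0.2]
opening: 0.0551
grip_force: 0.0
t 58.65 pos [45.08  3.54 21.86] yaw -9.09 z [ 0.    -0.001 -1.   ] q [-0.77  0.17  0.66  2.02 -0.12  0.99 -0.2 ] F [-0.7 -0.6  0.2] op 55.1
1082 px [256.2  59.3] w [0.4457 0.1675 0.0435] ang 104.26 sd [0.0088 0.0091] ext [0.035 0.036 0.01 ]
776 px [280.3 183.9] w [0.4492 0.0372 0.0435] ang 82.53 sd [0.0088 0.009 ] ext [0.035 0.035 0.01 ]
775 px [206.2 199. ] w [0.3629 0.0332 0.0434] ang -144.24 sd [0.0089 0.0092] ext [0.035 0.035 0.01 ]
102 px [195.5 245.2] w [ 0.337  -0.0208  0.0422] ang -154.79 sd [0.0022 0.0066] ext [0.022 0.014 0.009]
130 px [222. 111.] enc [88.96 15.99] r 27.7 fit [89.03 16.  ] z 0.1067
82 px [ 42. 135.] enc [80.91 63.03] r 26.8 fit [81.23 63.17] z 0.1099
72 px [254. 194.] enc [65.76  7.  ] r 20.0 fit [65.76  6.98] z 0.1041
37 px [284. 203.] enc [64.29 -0.88] r 19.4 fit [64.39 -0.88] z 0.1043
74 px [507. 220.] enc [ 58.95 -58.78] r 13.6 fit [ 58.99 -58.68] z 0.1086
40 px [280. 229.] enc [56.11  0.43] r 19.0 fit [55.98  0.49] z 0.1042
stop
147 px [284.2 198.4] w [ 0.6444 -0.009   0.1242] ang -154.65 sd [0.0087 0.0091] ext [0.034 0.031 0.011]
```

```bash
python3 -m jog '[[-0.15,0.15,-5,0,0,0,0.2],[0,0,-5,0,0,0,0.2],[0,0,-5,0,0,0,0.2],[0,0,-3,0,0,0,0.2],[0,0,-1.1,0,0,0,0.2],[0,0,0,0,0,0,0.2],[0,0,0,0,0,0,0.2],[0,0,0,0,0,0,0.2]]'; python3 -m jog '[[0,0,0,0,0,0,-1],[0,0,0,0,0,0,-1],[0,0,0,0,0,0,-1],[0,0,0,0,0,0,-1],[0,0,0.5,0,0,0,-1],[0,0,3,0,0,0,-1],[0,0,5,0,0,0,-1],[0,0,5,0,0,0,-1],[0,0,5,0,0,0,-1]]'
```

```text
t: 59.75
tool_pos: [0.4495, 0.0375, 0.0287]
orientation: [2.389, 2.039, 0.003]
contact_force: [0.1, -0.6, -0.1]
opening: 0.055
grip_force: 0.0
t: 60.88
tool_pos: [0.4483, 0.0369, 0.2144]
orientation: [2.39, 2.038, -0.001]
contact_force: [-0.1, 1.0, -0.6]
opening: 0.0352
grip_force: 30.0
```

```bash
python3 -m jog '[[3,0.4,0,0,0,0,-1],[3,0.4,0,0,0,0,-1],[3,0.4,0,0,0,0,-1],[3,0.5,0,0,0,0,-1],[3,0.5,0,0,0,0,-1],[3,0.5,0,0,0,0,-1],[2.9,0.4,0,0,0,0,-1],[0,0,0,0,0,0,-1],[0,0,0,0,0,0,-1],[0,0,0,0,0,0,-1],[0,0,0,0,0,0,-1],[0,0,0,0,0,0,-1]]';python3 - <<'E'
from h import *
st();p,d,X,T,K=grab("wrist");flasks(X,.098,.112)
E
```

```text
t: 62.38
tool_pos: [0.6575, 0.0683, 0.213]
orientation: [-2.39, -2.039, -0.001]
contact_force: [0.1, -0.5, -0.7]
opening: 0.0351
grip_force: 30.0
t 62.38 pos [65.75  6.83 21.3 ] yaw -9.05 z [ 0.  0. -1.] q [-0.59  0.56  0.66  1.53 -0.36  1.17 -0.03] F [ 0.1 -0.5 -0.7] op 35.1
1678 px [532.  54.] enc [88.91 15.81] r 27.1 fit [88.91 15.83] z 0.106
588 px [282. 200.] enc [65.79  6.83] r 19.9 fit [65.81  6.87] z 0.1043
97 px [238. 223.] enc [61.12  4.82] r 9.8 fit [61.06  4.89] z 0.1052
```

```bash
python3 -m jog '[[0.05,0,-4,0,0,0,-1],[0,0,-3.6,0,0,0,-1],[0,0,0,0,0,0,-1],[0,0,0,0,0,0,-1],[0,0,0,0,0,0,-1]]';python3 -m jog '[[0,0,-0.7,0,0,0,-1],[0,0,-0.7,0,0,0,-1],[0,0,0,0,0,0,-1]]';python3 -m jog '[[0,0,-0.7,0,0,0,-1],[0,0,0,0,0,0,-1]]';python3 -m jog '[[0,0,-0.4,0,0,0,-1],[0,0,0,0,0,0,-1]]';python3 -m jog '[[0,0,-0.2,0,0,0,-1],[0,0,0,0,0,0,-1]]';python3 -m jog '[[0,0,-0.15,0,0,0,-1],[0,0,0,0,0,0,-1]]'
```

```text
t: 63.05
tool_pos: [0.6593, 0.0681, 0.1386]
orientation: [2.389, 2.038, 0.004]
contact_force: [-0.4, -0.2, 0.7]
opening: 0.0352
grip_force: 30.0
t: 63.42
tool_pos: [0.6576, 0.0683, 0.1219]
orientation: [-2.389, -2.039, 0.002]
contact_force: [1.0, 0.1, -0.8]
opening: 0.035
grip_force: 30.0
t: 63.68
tool_pos: [0.6578, 0.0682, 0.115]
orientation: [-2.39, -2.039, 0.001]
contact_force: [-0.5, 0.7, 0.1]
opening: 0.0345
grip_force: 30.0
t: 63.92
tool_pos: [0.6581, 0.0682, 0.1114]
orientation: [-2.39, -2.039, 0.001]
contact_force: [0.2, -0.3, 0.3]
opening: 0.0347
grip_force: 30.0
t: 64.18
tool_pos: [0.6582, 0.0682, 0.1096]
orientation: [-2.39, -2.039, 0.0]
contact_force: [0.6, 0.5, -0.2]
opening: 0.035
grip_force: 30.0
t: 64.42
tool_pos: [0.6586, 0.0682, 0.109]
orientation: [2.39, 2.039, 0.001]
contact_force: [-1.6, 0.6, 5.4]
opening: 0.0349
grip_force: 30.0
```

Seated with an upward reaction. I'll press slightly more, release, and go to the last cork at (44.57,16.75).

```bash
python3 -m jog '[[0,0,-0.1,0,0,0,-1],[0,0,0,0,0,0,-1]]';python3 -m jog '[[0,0,0.2,0,0,0,0.1],[0,0,0,0,0,0,0.1],[0,0,0,0,0,0,0.1],[0,0,0,0,0,0,0.1],[0,0,3,0,0,0,0.1],[0,0,4,0,0,0,0.1],[0,0,4,0,0,0,0.1],[-3.5,1.7,0,0,0,0,0.2],[-3.5,1.7,0,0,0,0,0.2],[-3.5,1.7,0,0,0,0,0.2],[-3.5,1.7,0,0,0,0,0.2],[-3.5,1.6,0,0,0,0,0.2],[-3.7,1.5,0,0,0,0,0.2],[0,0,0,0,0,0,0.2],[0,0,0,0,0,0,0.2],[0,0,0,0,0,0,0.2],[0,0,0,0,0,0,0.2]]'; python3 - <<'E'
from h import *
st();p,d,X,T,K=grab("wrist");z=X[...,2]
blobs((z>.036)&(z<.05)&(X[...,0]<.5)&(X[...,0]>.3),X,100)
p,d,X,T,K=grab("top");z=X[...,2]
print("stop");blobs((z>.118)&(z<.13)&(X[...,0]>.55)&(X[...,0]<.7)&(abs(X[...,1])<.12),X,20)
E
```

```text
t: 64.68
tool_pos: [0.6591, 0.0681, 0.1089]
orientation: [2.389, 2.038, 0.003]
contact_force: [-3.2, 0.2, 12.2]
opening: 0.0348
grip_force: 30.0
t: 66.8
tool_pos: [0.447, 0.1666, 0.2192]
orientation: [2.391, 2.037, -0.0]
contact_force: [1.0, -0.4, -0.2]
opening: 0.055
grip_force: 0.0
t 66.8 pos [44.7  16.66 21.92] yaw -9.14 z [ 0.    -0.001 -1.   ] q [-1.05  0.22  0.7   1.97 -0.17  1.01 -0.43] F [ 1.  -0.4 -0.2] op 55.0
781 px [280.5 183.5] w [0.4457 0.1687 0.0434] ang 79.1 sd [0.0089 0.0091] ext [0.035 0.035 0.01 ]
206 px [234.  304.4] w [0.3624 0.0237 0.0437] ang -179.48 sd [0.0042 0.0076] ext [0.031 0.017 0.005]
stop
146 px [254. 193.] w [0.6583 0.0689 0.1238] ang 72.56 sd [0.0088 0.0089] ext [0.032 0.034 0.011]
145 px [284.1 198.4] w [ 0.6444 -0.0087  0.1242] ang -162.0 sd [0.0087 0.0091] ext [0.034 0.031 0.011]
```

```bash
python3 -m jog '[[-0.13,0.2,-5,0,0,0,0.2],[0,0,-5,0,0,0,0.2],[0,0,-5,0,0,0,0.2],[0,0,-3,0,0,0,0.2],[0,0,-1.15,0,0,0,0.2],[0,0,0,0,0,0,0.2],[0,0,0,0,0,0,0.2],[0,0,0,0,0,0,0.2]]'; python3 -m jog '[[0,0,0,0,0,0,-1],[0,0,0,0,0,0,-1],[0,0,0,0,0,0,-1],[0,0,0,0,0,0,-1],[0,0,0.5,0,0,0,-1],[0,0,3,0,0,0,-1],[0,0,5,0,0,0,-1],[0,0,5,0,0,0,-1],[0,0,5,0,0,0,-1]]'; python3 -m jog '[[2.2,-3.2,0,0,0,0,-1],[2.2,-3.2,0,0,0,0,-1],[2.3,-3.3,0,0,0,0,-1],[2.3,-3.3,0,0,0,0,-1],[2.4,-3.4,0,0,0,0,-1],[0,0,0,0,0,0,-1],[0,0,0,0,0,0,-1],[0,0,0,0,0,0,-1],[0,0,0,0,0,0,-1],[0,0,0,0,0,0,-1]]';python3 - <<'E'
from h import *
st();p,d,X,T,K=grab("wrist");flasks(X,.098,.112)
E
```

```text
t: 67.9
tool_pos: [0.4456, 0.1697, 0.0288]
orientation: [2.39, 2.039, 0.003]
contact_force: [1.0, -0.2, -0.2]
opening: 0.055
grip_force: 0.0
t: 69.03
tool_pos: [0.4446, 0.1688, 0.2144]
orientation: [2.39, 2.038, -0.001]
contact_force: [0.7, 1.5, -0.3]
opening: 0.0348
grip_force: 30.0
t: 70.28
tool_pos: [0.5588, 0.0059, 0.2128]
orientation: [-2.389, -2.04, -0.0]
contact_force: [-0.4, 0.8, 0.1]
opening: 0.0353
grip_force: 30.0
t 70.28 pos [55.88  0.59 21.28] yaw -9.0 z [ 0.  0. -1.] q [-0.65  0.4   0.76  1.8  -0.31  1.07  0.06] F [-0.4  0.8  0.1] op 35.3
414 px [371. 112.] enc [65.76  6.79] r 19.9 fit [65.79  6.77] z 0.1044
119 px [325. 157.] enc [60.72  3.56] r 21.8 fit [62.56  3.34] z 0.1051
556 px [283. 201.] enc [55.98  0.32] r 19.9 fit [55.98  0.38] z 0.1042
383 px [366. 196.] enc [64.35 -1.05] r 19.8 fit [64.39 -1.05] z 0.1044
```

```bash
python3 -m jog '[[0.1,-0.22,-4,0,0,0,-1],[0,0,-3.6,0,0,0,-1],[0,0,0,0,0,0,-1],[0,0,0,0,0,0,-1],[0,0,0,0,0,0,-1]]';python3 -m jog '[[0,0,-0.7,0,0,0,-1],[0,0,-0.7,0,0,0,-1],[0,0,0,0,0,0,-1]]';python3 -m jog '[[0,0,-0.7,0,0,0,-1],[0,0,0,0,0,0,-1]]';python3 -m jog '[[0,0,-0.4,0,0,0,-1],[0,0,0,0,0,0,-1]]';python3 -m jog '[[0,0,-0.2,0,0,0,-1],[0,0,0,0,0,0,-1]]';python3 -m jog '[[0,0,-0.15,0,0,0,-1],[0,0,-0.1,0,0,0,-1],[0,0,0,0,0,0,-1]]'
```

```text
t: 70.95
tool_pos: [0.561, 0.003, 0.1383]
orientation: [2.389, 2.038, 0.003]
contact_force: [0.5, -0.2, -0.1]
opening: 0.0349
grip_force: 30.0
t: 71.32
tool_pos: [0.5594, 0.0031, 0.1221]
orientation: [-2.389, -2.039, 0.002]
contact_force: [-0.0, 0.8, -0.0]
opening: 0.0349
grip_force: 30.0
t: 71.58
tool_pos: [0.5596, 0.003, 0.1152]
orientation: [-2.39, -2.039, 0.001]
contact_force: [-0.7, -0.3, 0.1]
opening: 0.0351
grip_force: 30.0
t: 71.82
tool_pos: [0.5598, 0.003, 0.1115]
orientation: [-2.39, -2.039, 0.001]
contact_force: [0.0, -0.4, -0.8]
opening: 0.0349
grip_force: 30.0
t: 72.08
tool_pos: [0.5599, 0.0031, 0.1096]
orientation: [-2.39, -2.039, 0.0]
contact_force: [-0.3, 0.7, -0.3]
opening: 0.0347
grip_force: 30.0
t: 72.45
tool_pos: [0.5607, 0.003, 0.1086]
orientation: [2.39, 2.039, 0.003]
contact_force: [-4.2, 1.0, 14.9]
opening: 0.0349
grip_force: 30.0
```

Seated with 15 N of reaction. I'll release, back off to the side, and check everything.

```bash
python3 -m jog '[[0,0,0.25,0,0,0,0.1],[0,0,0,0,0,0,0.1],[0,0,0,0,0,0,0.1],[0,0,0,0,0,0,0.1],[0,0,3,0,0,0,0.1],[0,0,4,0,0,0,0.1],[0,0,5,0,0,0,0.1],[0,0,4,0,0,0,0.1],[-1,-4,0,0,0,0,0.1],[-1,-4,0,0,0,0,0.1],[-1,-4,0,0,0,0,0.1],[-1,-4,0,0,0,0,0.1],[0,0,0,0,0,0,0.1],[0,0,0,0,0,0,0.1],[0,0,0,0,0,0,0.1],[0,0,0,0,0,0,0.1]]'; python3 - <<'E'
from h import *
st()
p,d,X,T,K=grab("top");z=X[...,2];C=(X[...,0]>.54)&(X[...,0]<.7)&(X[...,1]>-.16)&(X[...,1]<.22)
cv2.imwrite("pics/t9.png",cv2.resize(p[130:300,150:390,::-1],None,fx=3.2,fy=3.2))
print("stop");blobs((z>.118)&(z<.13)&C,X,20);print("tall");blobs((z>.13)&C,X,5)
ex=np.array([.9877,-.1564]);ey=np.array([.1564,.9877]);q=X[...,:2]-[.6085,.0355];cx=q@ex;cy=q@ey
for s in(1,-1):
    for a,b in((.1,.115),(.118,.132),(.138,.146)):
        m=(abs(cx)<.012)&(s*cy>a)&(s*cy<b);print("strap",s,a,np.round(np.nanmedian(z[m]),4))
for s in(1,-1):
    m=(abs(cx)<.013)&(s*cy>.03)&(s*cy<.08);print("bar",s,np.round(np.nanmedian(z[m]),4))
E
```

```text
t: 74.45
tool_pos: [0.5202, -0.156, 0.2696]
orientation: [-2.388, -2.041, 0.0]
contact_force: [-0.2, 0.3, 0.4]
opening: 0.0508
grip_force: 0.0
t 74.45 pos [ 52.02 -15.6   26.96] yaw -8.96 z [-0.  0. -1.] q [-0.43  0.32  0.83  1.76 -0.26  1.18  0.32] F [-0.2  0.3  0.4] op 50.8
stop
143 px [254. 193.] w [0.6583 0.0689 0.1242] ang 50.91 sd [0.0088 0.0089] ext [0.032 0.034 0.011]
145 px [284.1 198.4] w [ 0.6443 -0.0088  0.1241] ang -157.6 sd [0.0086 0.0091] ext [0.034 0.031 0.011]
142 px [278.9 231.1] w [0.5599 0.0043 0.1241] ang 62.53 sd [0.0086 0.0087] ext [0.031 0.031 0.012]
tall
1293 px [364.4 214.3] w [ 0.5662 -0.135   0.5755] ang 159.72 sd [0.0118 0.0212] ext [0.078 0.054 0.356]
100 px [266.2 211.7] w [0.6078 0.0366 0.1452] ang 80.72 sd [0.0042 0.0125] ext [0.018 0.043 0.022]
strap 1 0.1 0.0893
strap 1 0.118 0.0893
strap 1 0.138 0.0895
strap -1 0.1 0.0896
strap -1 0.118 0.0896
strap -1 0.138 0.0902
bar 1 0.081
bar -1 0.0814
```

View pics/t9.png

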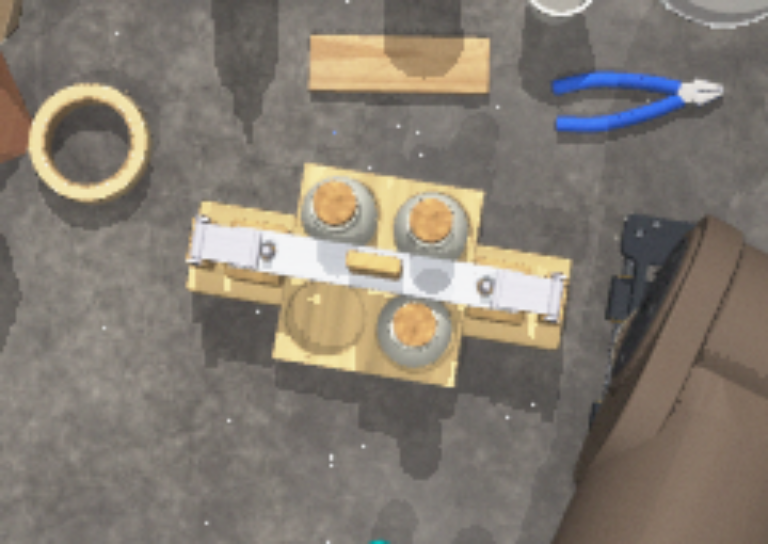

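The crop shows three corked flasks at (335,203), (432,219) and (415,325), and the bar home over both pins at (267,250) and (486,287). Both straps are flat, the bystanders are untouched and the robot is clear. I'm handing the job in.

```bash
python3 -c "
from station import *
print(close_job())"
```

```text
the job is handed in; nothing more can be done
None
```

The job is handed in at about 74 s: all three flasks stand in carrier pockets with corks seated on the rims, the bar lies home and level with both straps shut, and the tape roll, pine strip, side cutters and look-alikes were left alone.

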